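# Clean out the joint in front of the glass splash guard

## Task

Take the joint-cleaning tool out of its wooden block and run its tip along the dark channel between the white board and the glass guard, down in the channel, from the end nearest the clamp-lid jar to the end nearest the cup of picks: slowly, about 4 cm a second, the tool leaning back from the glass by about 35 degrees, lifting the tip only at the far end. Then stand the tool back in its block, fully home and upright, and leave everything else where it is.

Things in the scene. Friction and masses are not known exactly. Their poses are not given: they have to be found in the camera images.
- tool: joint-cleaning tool, a stylus 135 mm long, 60 g. Origin: centre of the underside of its round wooden collar (diameter 30, 6 thick). z runs up the tool: square wooden handle 16 x 16 mm (sides along the tool's x and y) from z = +6 to +70; below the collar a straight steel shank of diameter 6 with a round end at z = -65. It starts upright in its block, collar resting on the block's top
- tool_tip (a point): centre of the 3 mm radius round end of the shank, 62 mm below the tool's origin
- tool_top (a point): centre of the handle's top end, 70 mm above the tool's origin
- holder: fixed dark wooden block 60 x 60 x 75 mm high with one round hole in the middle of its top, diameter 14, 71 deep; origin under its centre. It stands on the left or on the right of the board
- holder_hole0 (a point): centre of the hole's mouth on the block's top face, z up
- board: fixed white board 300 mm wide (y, left), x from -120 (robot side) to +80, top at z = 20; origin under its centre. Beyond it the joint channel: x 80 to 96, dark floor at z = 14 (6 deep), closed ends at y = -115 and +115. Then an upright clear glass guard, 300 wide, to z = 200, near face at x = 96, with a steel foot rail behind it to x = 120
- seam_left (a point): on the channel's floor, middle of its width, 15 mm inside its left (+y of the board) end
- seam_right (a point): on the channel's floor, middle of its width, 15 mm inside its right (-y of the board) end; 200 mm from seam_left
- jar: glass storage jar with a clamp lid and wire bail, diameter 90 (105 over the wire), 139 high, pale contents; origin under its centre. It stands beyond the left or the right end of the channel, the cup beyond the other
- cup: white cup, rim diameter 68, 60 high, with green picks standing in it to 91 mm; origin under its centre
- egg_ring: bystander: heart-shaped silicone egg ring about 90 mm across, 18 high, on the board; origin in its underside
- pestle: bystander: wooden pestle 150 long, up to 36 thick, lying on the board along its x axis; origin under its middle
- mug: bystander: blue mug, diameter 80, 90 high, on the other side of the board from the block; origin under its centre
Mind the look-alikes: they are no part of the job. What is shaped like the jar but orange is not meant.

How it is judged (in metres and radians):
On the way, in this order (a step that is already met when the one before it is completed fails the run):
1. the tool is lifted clear out of its block (height (world z) of tool_tip above 0.085 m), for 0.1 s.
2. its tip is down in the channel at the jar's end (at least 85 mm from the middle), the tool leaning 20 to 50 deg back from the glass (x of tool_tip in the frame of board between 0.079 and 0.097 m and z of tool_tip in the frame of board between 0.01 and 0.0205 m and angle between tool's own z axis and vertical between 0.35 and 0.88 rad and x of tool_top in the frame of board below 0.05 m and ((y of jar in the frame of board above 0 m and y of tool_tip in the frame of board between 0.085 and 0.116 m) or (y of jar in the frame of board below 0 m and y of tool_tip in the frame of board between -0.116 and -0.085 m))), for 0.1 s.
3. the tip, still down in the channel and the tool leaning 20 to 50 deg, passes 60 mm before the middle (x of tool_tip in the frame of board between 0.079 and 0.097 m and z of tool_tip in the frame of board between 0.01 and 0.0205 m and angle between tool's own z axis and vertical between 0.35 and 0.88 rad and x of tool_top in the frame of board below 0.05 m and ((y of jar in the frame of board above 0 m and y of tool_tip in the frame of board between 0.053 and 0.067 m) or (y of jar in the frame of board below 0 m and y of tool_tip in the frame of board between -0.067 and -0.053 m))), for 0.04 s.
4. the tip, still down in the channel and the tool leaning 20 to 50 deg, passes 30 mm before the middle (x of tool_tip in the frame of board between 0.079 and 0.097 m and z of tool_tip in the frame of board between 0.01 and 0.0205 m and angle between tool's own z axis and vertical between 0.35 and 0.88 rad and x of tool_top in the frame of board below 0.05 m and ((y of jar in the frame of board above 0 m and y of tool_tip in the frame of board between 0.023 and 0.037 m) or (y of jar in the frame of board below 0 m and y of tool_tip in the frame of board between -0.037 and -0.023 m))), for 0.04 s.
5. the tip, still down in the channel and the tool leaning 20 to 50 deg, passes the middle (x of tool_tip in the frame of board between 0.079 and 0.097 m and z of tool_tip in the frame of board between 0.01 and 0.0205 m and angle between tool's own z axis and vertical between 0.35 and 0.88 rad and x of tool_top in the frame of board below 0.05 m and ((y of jar in the frame of board above 0 m and y of tool_tip in the frame of board between -0.007 and 0.007 m) or (y of jar in the frame of board below 0 m and y of tool_tip in the frame of board between -0.007 and 0.007 m))), for 0.04 s.
6. the tip, still down in the channel and the tool leaning 20 to 50 deg, passes 30 mm past the middle (x of tool_tip in the frame of board between 0.079 and 0.097 m and z of tool_tip in the frame of board between 0.01 and 0.0205 m and angle between tool's own z axis and vertical between 0.35 and 0.88 rad and x of tool_top in the frame of board below 0.05 m and ((y of jar in the frame of board above 0 m and y of tool_tip in the frame of board between -0.037 and -0.023 m) or (y of jar in the frame of board below 0 m and y of tool_tip in the frame of board between 0.023 and 0.037 m))), for 0.04 s.
7. the tip, still down in the channel and the tool leaning 20 to 50 deg, passes 60 mm past the middle (x of tool_tip in the frame of board between 0.079 and 0.097 m and z of tool_tip in the frame of board between 0.01 and 0.0205 m and angle between tool's own z axis and vertical between 0.35 and 0.88 rad and x of tool_top in the frame of board below 0.05 m and ((y of jar in the frame of board above 0 m and y of tool_tip in the frame of board between -0.067 and -0.053 m) or (y of jar in the frame of board below 0 m and y of tool_tip in the frame of board between 0.053 and 0.067 m))), for 0.04 s.
8. the tip reaches the end by the cup (at least 85 mm past the middle), down in the channel, the tool leaning (x of tool_tip in the frame of board between 0.079 and 0.097 m and z of tool_tip in the frame of board between 0.01 and 0.0205 m and angle between tool's own z axis and vertical between 0.35 and 0.88 rad and x of tool_top in the frame of board below 0.05 m and ((y of jar in the frame of board above 0 m and y of tool_tip in the frame of board between -0.116 and -0.085 m) or (y of jar in the frame of board below 0 m and y of tool_tip in the frame of board between 0.085 and 0.116 m))), for 0.1 s.
At the end, for the whole second after the job is handed in: The tool stands in its block, released and at rest: its origin within 8 mm sideways and 3 mm in height of the hole's mouth, within 4.5 deg of upright; jar, cup, egg ring, pestle and mug within 20 mm of where they started, jar, cup and mug upright within 5.7 deg (horizontal distance between tool and holder_hole0 below 0.008 m and z of tool in the frame of holder_hole0 between -0.003 and 0.003 m and angle between tool's own z axis and vertical below 0.08 rad and linear speed of tool below 0.02 m/s and distance of each of jar, cup, egg_ring, pestle, mug from where it was at the start of the episode below 0.02 m and angle between each of jar, cup, mug's own z axis and vertical below 0.1 rad); the robot touches nothing.
It fails at once if the jar, cup, egg ring, pestle or mug is pushed more than 20 mm from its place (distance of any of jar, cup, egg_ring, pestle, mug from where it was at the start of the episode above 0.02 m).
It fails at once if the tool goes faster than 0.12 m/s while its tip is in the channel (x of tool_tip in the frame of board between 0.079 and 0.097 m and y of tool_tip in the frame of board between -0.116 and 0.116 m and z of tool_tip in the frame of board below 0.0205 m and linear speed of tool above 0.12 m/s).
It fails at once if the tip is lifted out, or let in, over the middle 140 mm of the channel (ball centre 12 to 46 mm above the floor) (x of tool_tip in the frame of board between 0.078 and 0.098 m and y of tool_tip in the frame of board between -0.07 and 0.07 m and z of tool_tip in the frame of board between 0.026 and 0.06 m).
It also fails if it takes over 64 s, if anything falls off the work surface, if the arm or the gripper's body presses on something with over 40 N, if the wrist force passes 120 N, or if a joint passes its speed limit or range.

## Robot

A 6-joint arm with a two-finger parallel gripper is mounted at the origin on the work surface. World frame = base frame: x ahead of the robot, y to its left, z up, the work surface at z = 0. Lengths are in mm, angles in rad, forces in N, time in s.
With the tool pointing down it reaches from about 350 to 875 mm from the base axis. Payload 4.2 kg.
Tool frame: the origin (TCP) lies midway between the tips of the shut fingers; the grasp point (between the pads) lies 19 mm behind it (arm.tcp_to_grasp is the distance from the TCP to the grasp point, in mm); z points along the fingers, y is the line along which they close (so a half turn about z gives the same grasp; the last joint's range is limited). The gripper opens to 85 mm and grips with 20 to 120 N. Pads are 22 mm wide; open, the fingers measure 114 mm over their backs; the gripper's body (76 mm by 85 mm) begins 54 mm behind the grasp point. The pads swing forward as they close: fully open they stand 13 mm farther back than shut.
Start: joints at [1.394, 0.385, 0.008, 0, -1.194, -0.259], TCP at [263.801, 566.576, 194.312] pointing down, gripper open.
Joint ranges: [-3.14, 3.14], [-1.21, 2.06], [-1.07, 1.41], [-3.16, 2.05], [-2.99, -0.16], [-3.1, 3.1]. Speed limits (rad/s): [2.79, 2.79, 3.14, 3.14, 3.14, 3.14].

## Interface

Orientations are given as a unit quaternion [x, y, z, w].
In Python, from bench import arm, get_image gives the robot as it stands.
- The arm moves only by the tool drive_tool, never from a script. Its argument "deltas" is a list of rows, each a list of 2 entries, a list of its own where there are three numbers: the shift along the tool's x, y, z in cm, then the turn, a rotation vector about the tool's x, y, z in degrees. In form: [[[x, y, z], [ax, ay, az]], ...]. A call has 1 to 12 rows; each row shifts and turns the commanded pose from where the row before left it, along the tool's axes as they then stand; what a row does not reach is not made up. A row lasts 1/10 s, in which the tool goes at most 50 mm and 8.59 degrees, less where a joint would pass 70% of its speed; a pose out of reach is approached as far as the arm can. A call with a gripper value outside its range is refused whole. "claw" is the finger opening in cm, from 0 to 8.54, set as the call begins (left out, the last holds). The fingers move at their own pace and stop on an object; the grip force is fixed at half the most. Time passes only in rows, so rows that do not move let the fingers close. It gives the time, the measured TCP pose, the force, the opening and the grip force at its end, in the units of the state.
- arm.read_state(): the state, without advancing time (a new reading comes with each control period).
- get_image(name): name is "scene" or "side" or "wrist"; returns a dict with "img" (384x512x3 uint8, red, green, blue), "fx", "fy", "cx", "cy" (pixels), "eye" and "orientation" of the camera in the world; the wrist camera has in their place "mount" (4x4, takes a point from camera to tool coordinates, whose origin is the TCP and whose axes are the flange's). Camera axes: x right, y down, z forward; pixel columns grow to the right and rows downward; lengths in mm; the calibration is good to about 2 mm. The wrist camera is an equidistant fisheye: a pixel r from the principal point sees the ray r / f radians off the axis. A picture is of the moment at which its call begins: read the wrist's pose just before it. There is no depth.
- arm.job_done(): hands the job in; it is judged then, once.
The state is a dict: "clock": time; "joints": joint angles; "joint_vel": joint speeds; "joint_efforts": joint torques, N m; "position": TCP position; "ee_rot": TCP orientation; "contact_force": force on the tool from outside, world axes, zero at the start; "wrist_torque": the same for the moment, N m; "gripper_width": finger opening in mm; "grasp_force": force on a finger pad.
Only numpy, scipy, OpenCV 4.12 (cv2) and the standard library are available. Lean on these libraries where they do the work, as an engineer would, in place of code of your own. Each camera call takes 0.05 s, during which the arm holds its last target. There are 200 camera calls.

## Working session

There is one attempt and no reset: what is moved stays moved. The work goes in short steps, Python scripts to look and compute and a tool call to move; the robot and the scene stay as the last step left them, time stands still between calls to the robot, and variables do not carry over. Pictures are saved under pics/ and viewed, at most 10 in all, crops included, and the job is handed in when it is done.

Besides the shell and the picture viewer there is one more tool, called after "Call:" as name(argument=value, ...), one argument or row to a line, values as JSON. drive_tool: Moves the arm, as the interface text tells. Its arguments: {"type":"object","properties":{"deltas":{"type":"array"},"claw":{"type":"number"}},"required":["deltas"]}

```bash
mkdir -p pics; ls
python3 - <<'E'
from bench import arm,get_image
import cv2,numpy as np
print(arm.read_state())
for n in ["scene","side","wrist"]:
    d=get_image(n); cv2.imwrite(f"pics/{n}0.png",d["img"][:,:,::-1]); np.save(n+"0.npy",d,allow_pickle=True)
    print({k:v for k,v in d.items() if k!="img"})
a=cv2.imread("pics/scene0.png");b=cv2.imread("pics/side0.png")
E
```

```text
pics
{'clock': 0.0, 'joints': array([ 1.39361457e+00,  3.85571638e-01,  6.62705791e-03, -5.19923202e-04,
       -1.19404049e+00, -2.58590903e-01]), 'joint_vel': array([-2.43493420e-04, -1.03448269e-03,  7.54674893e-05, -1.53091145e-03,
       -3.47034608e-04,  9.17261580e-04]), 'joint_efforts': array([-1.16856478e-03, -3.92291558e+01,  1.88407052e+01,  4.18642312e+00,
       -4.61675270e-03, -5.43088859e-06]), 'position': array([263.52096352, 565.97854015, 193.20997764]), 'ee_rot': array([ 9.76335185e-01, -2.16259914e-01, -1.96890199e-04,  1.10329539e-03]), 'contact_force': array([-0.14584284,  0.23368292,  0.28116722]), 'wrist_torque': array([-0.03380328, -0.00924816, -0.04709748]), 'grasp_force': 0.0, 'gripper_width': 85.28255762240354}
{'fx': 357.5745671947752, 'fy': 357.5745671947752, 'cx': 254.6161806723709, 'cy': 197.3698365070801, 'eye': array([1204.43289695,  381.8826186 ,  788.06788706]), 'orientation': array([ 0.47687786,  0.78220792, -0.34704172, -0.20074939])}
{'fx': 393.65510095136807, 'fy': 393.65510095136807, 'cx': 254.8883458630614, 'cy': 185.64625608789837, 'eye': array([ 385.8464214 , -895.12707126,  633.59587053]), 'orientation': array([ 0.85400728, -0.08126169,  0.03841896, -0.51243739])}
{'fx': 297.3186396354542, 'fy': 297.3186396354542, 'cx': 254.95785392530448, 'cy': 192.21989433985482, 'mount': array([[-9.77408362e-05, -9.59383017e-01, -2.82106747e-01,
         7.19205951e+01],
       [ 9.99999995e-01, -8.47735666e-05, -5.81712976e-05,
         9.01663529e-01],
       [ 3.18933600e-05, -2.82106751e-01,  9.59383021e-01,
        -1.79219383e+02],
       [ 0.00000000e+00,  0.00000000e+00,  0.00000000e+00,
         1.00000000e+00]])}
```

View pics/scene0.png

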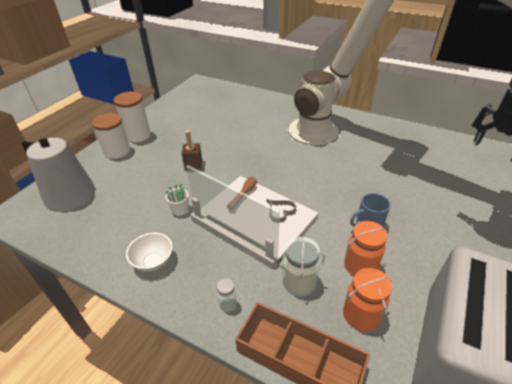

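View pics/side0.png

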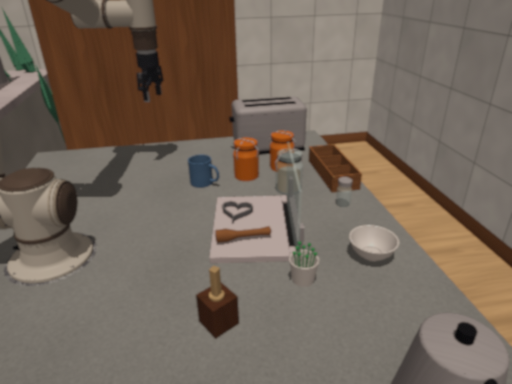

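View pics/wrist0.png

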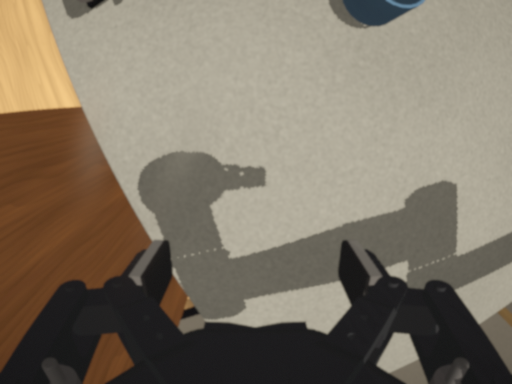

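The scene view shows the pale clamp-lid jar at (302,265), the orange look-alikes at (366,250) and (368,300), the cup of picks at (178,200) and the block with the tool at (192,150). In the side view the jar is at (290,172), the orange jars at (246,160) and (282,150), the cup at (304,265) and the block at (217,305). The pale glass jar is the one meant, because the others are orange. It stands at the board's +y end, with the cup and block at the -y end.

```bash
cat > h.py <<'E'
import numpy as np,cv2
from scipy.spatial.transform import Rotation as R
def ray(d,u,v):
    c=np.array([(u-d["cx"])/d["fx"],(v-d["cy"])/d["fy"],1.]); r=R.from_quat(d["orientation"]).apply(c)
    return np.array(d["eye"]),r/np.linalg.norm(r)
def onz(d,u,v,z):
    e,r=ray(d,u,v); return e+r*(z-e[2])/r[2]
def tri(d1,p1,d2,p2):
    A=np.zeros((3,3));b=np.zeros(3);L=[]
    for d,p in((d1,p1),(d2,p2)):
        e,r=ray(d,*p);M=np.eye(3)-np.outer(r,r);A+=M;b+=M@e
    return np.linalg.solve(A,b)
def proj(d,P):
    c=R.from_quat(d["orientation"]).inv().apply(np.array(P)-d["eye"]); return d["cx"]+d["fx"]*c[...,0]/c[...,2],d["cy"]+d["fy"]*c[...,1]/c[...,2]
E
python3 - <<'E'
import numpy as np,cv2
a=np.load("side0.npy",allow_pickle=True).item()["img"][:,:,::-1];b=np.load("scene0.npy",allow_pickle=True).item()["img"][:,:,::-1]
c1=cv2.resize(a[140:340,180:345],None,fx=3,fy=3,interpolation=2)[:600]
c2=cv2.resize(b[120:300,160:340],None,fx=3.33,fy=3.33,interpolation=2)
cv2.imwrite("pics/c1.png",c1);cv2.imwrite("pics/c2.png",c2)
E
```

```text
(no output)
```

View pics/c1.png

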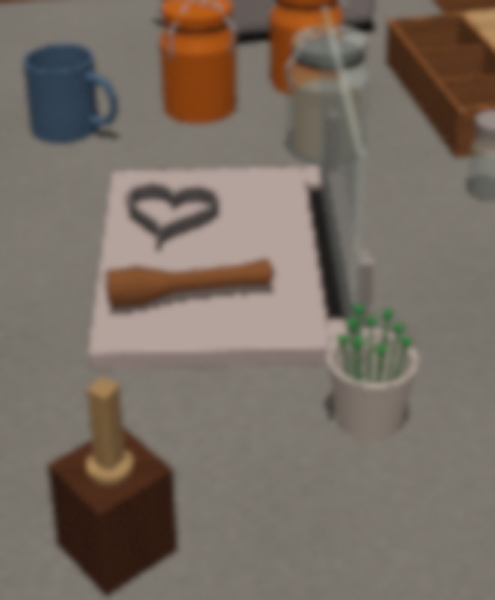

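View pics/c2.png

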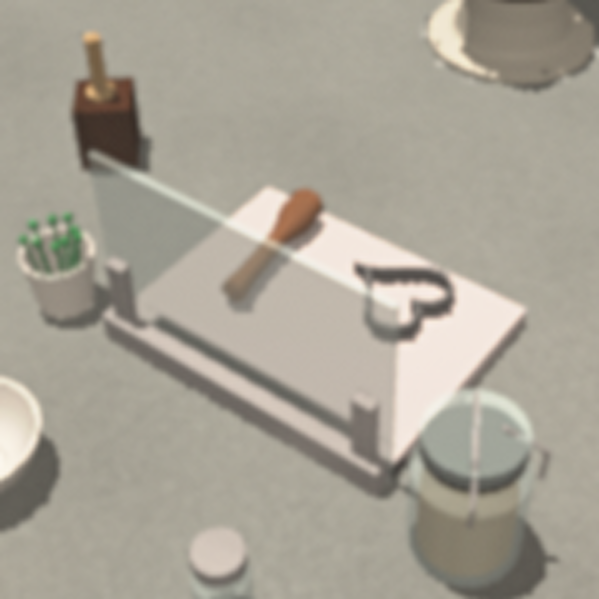

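The crops confirm it. In c1 the heart ring, pestle, pale glass jar at (325,90), cup at (372,390) and tool handle top at (104,385) are clear. The dark channel runs from (312,190) to (335,317).

Run:
```python
from h import *
S=np.load("side0.npy",allow_pickle=True).item();C=np.load("scene0.npy",allow_pickle=True).item()
s=lambda x,y:(180+x/3,140+y/3)
c=lambda x,y:(160+x/3.333,120+y/3.333)
np.set_printoptions(precision=1,suppress=True)
print("corner RR",tri(S,s(93,352),C,c(268,187)),onz(S,*s(93,352),20),onz(C,*c(268,187),20))
print("corner RL",tri(S,s(112,170),C,c(525,310)),onz(S,*s(112,170),20),onz(C,*c(525,310),20))
print("top",tri(S,s(104,385),C,c(93,38)))
print("collar",tri(S,s(109,465),C,c(100,90)),onz(S,*s(109,465),79),onz(C,*c(100,90),79))
for n,p in dict(chA=(312,190),chB=(328,317),front=(338,347),FL=(318,168)).items(): print(n,onz(S,*s(*p),20))
for n,p in dict(blkL=(50,467),blkB=(107,513),blkR=(173,470),blkT=(112,425)).items(): print(n,onz(S,*s(*p),75))
for n,p in dict(chR=(155,318),chL=(350,420)).items(): print(n,onz(C,*c(*p),20))
print("jar",onz(S,*s(327,45),139),onz(C,*c(480,425),139))
print("cup",onz(S,*s(372,358),60),onz(C,*c(57,262),60))
print("mug",onz(S,*s(63,65),90))
for n,p in dict(pestle_fat=(120,287),pestle_thin=(268,270)).items(): print(n,onz(S,*s(*p),38))
```

```text
corner RR [ 404.6 -108.7   19.7] [ 406.4 -111.8   20. ] [ 401.9 -108.3   20. ]
corner RL [450.8 185.8  20.6] [450.6 187.4  20. ] [450.8 185.6  20. ]
top [ 405.5 -302.2  143.1]
collar [ 404.2 -305.5   78.7] [ 405.2 -307.    79. ] [ 403.  -305.2   79. ]
chA [645.7 104.2  20. ]
chB [ 607.8 -104.6   20. ]
front [ 605.5 -145.8   20. ]
FL [662.8 146.5  20. ]
blkL [ 366.8 -296.9   75. ]
blkB [ 400.1 -344.7   75. ]
blkR [ 446.2 -315.6   75. ]
blkT [ 411.  -264.6   75. ]
chR [ 610.1 -108.3   20. ]
chL [636.4 101.5  20. ]
jar [681.4 191.8 139. ] [687.6 227.5 139. ]
cup [ 613.  -212.7   60. ] [ 621.6 -201.    60. ]
mug [412.4 309.8  90. ]
pestle_fat [436.  -50.1  38. ]
pestle_thin [566.9 -51.   38. ]
```

```bash
cat >> h.py <<'E'
def frame(yaw,lean=0,):  # yaw deg of tool x; lean about tool y
    return R.from_euler('z',yaw,degrees=True)*R.from_quat([1,0,0,0])*R.from_rotvec([0,np.radians(lean),0])
def plan(p0,q0,p1,R1,n):
    """n equal rows from pose 0 to pose 1 (mm) -> rows cm/deg, rounded with carry"""
    p=np.array(p0,float);r=R.from_quat(q0) if not isinstance(q0,R) else q0
    out=[]
    for i in range(n):
        k=n-i
        w=(r.inv()*R1).as_rotvec(degrees=True)/k
        d=r.inv().apply(np.array(p1)-p)/k/10
        d=np.round(d,2);w=np.round(w,1)
        out.append([d.tolist(),w.tolist()])
        p=p+r.apply(d*10);r=r*R.from_rotvec(w,degrees=True)
    print(str(out).replace(' ','').replace('-0.0,','0,').replace('-0.0]','0]')); return p,r
E
python3 - <<'E'
from h import *;from bench import arm
s=arm.read_state()
p,r=plan(s['position'],s['ee_rot'],[440,180,230],frame(-9),10)
plan(p,r,[395,-260,280],frame(-9),12)
E
```

```text
[[[3.23,2.76,-0.36],[0.0,0.0,-1.6]],[[3.15,2.84,-0.36],[0.0,0.0,-1.6]],[[3.07,2.93,-0.36],[0.0,0.0,-1.6]],[[2.99,3.02,-0.36],[0.0,0.0,-1.6]],[[2.9,3.1,-0.36],[0.0,0.0,-1.6]],[[2.81,3.18,-0.36],[0.0,0.0,-1.6]],[[2.73,3.26,-0.36],[0.0,0.0,-1.6]],[[2.63,3.33,-0.36],[0.0,0.0,-1.6]],[[2.54,3.4,-0.36],[0.0,0.0,-1.6]],[[2.44,3.47,-0.36],[0.1,0.0,-1.6]]]
[[[0.2,3.68,-0.42],[0,0.0,0.0]],[[0.2,3.68,-0.42],[0,0.0,0.0]],[[0.2,3.68,-0.42],[0,0.0,0.0]],[[0.2,3.68,-0.42],[0,0.0,0.0]],[[0.2,3.68,-0.42],[0,0.0,0.0]],[[0.2,3.68,-0.42],[0,0.0,0.0]],[[0.2,3.68,-0.41],[0,0.0,0.0]],[[0.2,3.68,-0.42],[0,0.0,0.0]],[[0.2,3.68,-0.41],[0,0.0,0.0]],[[0.21,3.68,-0.42],[0,0.0,0.0]],[[0.2,3.68,-0.41],[0,0.0,0.0]],[[0.21,3.68,-0.42],[0,0.0,0.0]]]
```

Call:
drive_tool(
  deltas=[
    [[3.2,2.8,-0.4],[0,0,-1.6]],
    [[3.1,2.8,-0.4],[0,0,-1.6]],
    [[3.1,2.9,-0.4],[0,0,-1.6]],
    [[3.0,3.0,-0.4],[0,0,-1.6]],
    [[2.9,3.1,-0.4],[0,0,-1.6]],
    [[2.8,3.2,-0.4],[0,0,-1.6]],
    [[2.7,3.3,-0.4],[0,0,-1.6]],
    [[2.6,3.3,-0.4],[0,0,-1.6]],
    [[2.5,3.4,-0.4],[0,0,-1.6]],
    [[2.4,3.5,-0.4],[0,0,-1.6]],
  ],
)

```text
clock: 1.15
position: [438.5, 179.1, 234.4]
ee_rot: [0.997, -0.077, -0.0, -0.0]
contact_force: [0.5, -0.0, -0.5]
gripper_width: 85.6
grasp_force: 0.0
```

Call:
drive_tool(
  deltas=[
    [[0.2,3.7,-0.4],[0,0,0]],
    [[0.2,3.7,-0.4],[0,0,0]],
    [[0.2,3.7,-0.4],[0,0,0]],
    [[0.2,3.7,-0.4],[0,0,0]],
    [[0.2,3.7,-0.4],[0,0,0]],
    [[0.2,3.7,-0.4],[0,0,0]],
    [[0.2,3.7,-0.4],[0,0,0]],
    [[0.2,3.7,-0.4],[0,0,0]],
    [[0.2,3.7,-0.4],[0,0,0]],
    [[0.2,3.7,-0.4],[0,0,0]],
    [[0.2,3.7,-0.4],[0,0,0]],
    [[0.2,3.7,-0.4],[0,0,0]],
  ],
)

```text
clock: 2.35
position: [392.2, -262.9, 282.4]
ee_rot: [0.997, -0.078, -0.0, -0.0]
contact_force: [1.4, -0.6, -0.4]
gripper_width: 85.1
grasp_force: 0.0
```

```bash
cat >> h.py <<'E'
def wray(d,s,u,v):
    x,y=u-d["cx"],v-d["cy"];rr=np.hypot(x,y);t=rr/d["fx"];c=np.array([np.sin(t)*x/rr,np.sin(t)*y/rr,np.cos(t)])
    T=np.array(d["mount"]);q=R.from_quat(s["ee_rot"])
    return q.apply(T[:3,3])+s["position"],q.apply(T[:3,:3]@c)
def wonz(d,s,u,v,z):
    e,r=wray(d,s,u,v);return e+r*(z-e[2])/r[2]
def wproj(d,s,P):
    T=np.linalg.inv(np.array(d["mount"]));q=R.from_quat(s["ee_rot"]).inv()
    c=T[:3,:3]@q.apply(np.array(P,float)-s["position"])+T[:3,3];h=np.hypot(c[0],c[1]);t=np.arctan2(h,c[2])
    return d["cx"]+d["fx"]*t*c[0]/h,d["cy"]+d["fx"]*t*c[1]/h
E
python3 - <<'E'
from h import *;from bench import arm,get_image
s=arm.read_state();d=get_image("wrist");np.save("w1.npy",[d,s],allow_pickle=True)
print(s['position'],s['ee_rot'],s['joints'],s['clock']); u,v=wproj(d,s,[404.5,-304,145]);print(u,v)
x0=int(max(0,min(512-200,u-100)));y0=int(max(0,min(384-150,v-75)));print(x0,y0)
cv2.imwrite("pics/w1.png",cv2.resize(d["img"][y0:y0+150,x0:x0+200,::-1],None,fx=4,fy=4,interpolation=2))
E
```

```text
[ 392.24685122 -262.90053794  282.35218381] [ 9.96934828e-01 -7.82364041e-02 -2.61109503e-05 -1.11767895e-04] [-2.45401821e-01  6.45934843e-02 -1.92462180e-01 -2.18926170e-04
 -1.31382934e+00  1.65962092e+00] 2.35
289.89733173627116 156.80100946934516
189 81
```

View pics/w1.png

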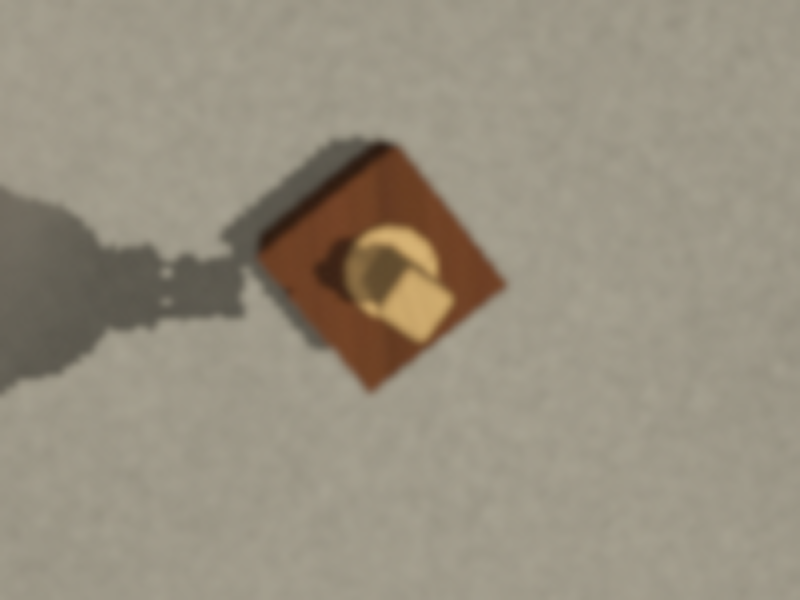

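The block's top corners are at (258,247), (393,145), (505,286) and (371,390). The handle top is a square at (407,263), (455,299), (422,344) and (378,309), turned about the same as the block.

Run:
```python
from h import *
d,s=np.load("w1.npy",allow_pickle=True)
np.set_printoptions(precision=1,suppress=True)
f=lambda x,y,z:wonz(d,s,189+x/4-.4,81+y/4-.4,z)
B=np.array([f(*p,75) for p in [(258,247),(393,145),(505,286),(371,390)]]);H=np.array([f(*p,145) for p in [(407,263),(455,299),(422,344),(378,309)]])
for Q in(B,H): print(Q,Q.mean(0),np.linalg.norm(Q-np.roll(Q,1,0),axis=1),[np.degrees(np.arctan2(*(Q[(i+1)%4]-Q[i])[[1,0]]))%90 for i in range(4)])
print(f(393,271,81))
```

```text
[[ 417.9 -265.4   75. ]
 [ 444.4 -313.7   75. ]
 [ 393.1 -344.5   75. ]
 [ 364.6 -295.2   75. ]] [ 405.  -304.7   75. ] [61.1 55.1 59.8 56.9] [np.float64(28.742122570547977), np.float64(30.909801292538248), np.float64(30.059436210275862), np.float64(29.247818837623836)]
[[ 415.8 -306.   145. ]
 [ 404.1 -317.7  145. ]
 [ 393.1 -307.2  145. ]
 [ 404.5 -296.5  145. ]] [ 404.3 -306.9  145. ] [14.8 16.5 15.3 15.6] [np.float64(45.13709989022743), np.float64(46.27757816826934), np.float64(43.04242257868998), np.float64(49.99302157851177)]
[ 404.3 -307.4   81. ]
```

Run:
```python
from h import *;from bench import arm
s=arm.read_state()
p,r=plan(s['position'],s['ee_rot'],[404.5,-306,200],frame(-45.5),8)
plan(p,r,[404.5,-306,98],frame(-45.5),4)
```

```text
[[[0.23,0.46,1.03],[0.0,0,4.5]],[[0.26,0.44,1.04],[0.0,0,4.5]],[[0.3,0.42,1.03],[0.0,0,4.6]],[[0.33,0.39,1.04],[0.0,0,4.5]],[[0.36,0.36,1.03],[0.0,0,4.6]],[[0.39,0.33,1.04],[0.0,0,4.5]],[[0.41,0.3,1.03],[0.1,0,4.6]],[[0.44,0.27,1.04],[0.0,-0.1,4.5]]]
[[[0.0,0,2.55],[0.0,0.0,0.0]],[[0.0,0,2.55],[0.0,0.0,0.0]],[[0.0,0,2.55],[0.0,0.0,0.0]],[[0.01,0,2.55],[0.0,0.0,0.0]]]
```

Call:
drive_tool(
  deltas=[
    [[0.23,0.46,1.03],[0,0,4.5]],
    [[0.26,0.44,1.04],[0,0,4.5]],
    [[0.3,0.42,1.03],[0,0,4.6]],
    [[0.33,0.39,1.04],[0,0,4.5]],
    [[0.36,0.36,1.03],[0,0,4.6]],
    [[0.39,0.33,1.04],[0,0,4.5]],
    [[0.41,0.3,1.03],[0,0,4.6]],
    [[0.44,0.27,1.04],[0,0,4.5]],
    [[0,0,0],[0,0,0]],
  ],
)

```text
clock: 3.3
position: [404.3, -300.2, 197.7]
ee_rot: [0.923, -0.385, -0.002, -0.0]
contact_force: [-0.9, 0.2, -0.6]
gripper_width: 85.0
grasp_force: 0.0
```

Call:
drive_tool(
  deltas=[
    [[0,0,1.3],[0,0,0]],
    [[0,0,1.3],[0,0,0]],
    [[0,0,1.3],[0,0,0]],
    [[0,0,1.3],[0,0,0]],
    [[0,0,1.3],[0,0,0]],
    [[0,0,1.3],[0,0,0]],
    [[0,0,1.2],[0,0,0]],
    [[0,0,1.2],[0,0,0]],
    [[0,0,0],[0,0,0]],
    [[0,0,0],[0,0,0]],
  ],
)

```text
clock: 4.3
position: [405.4, -300.6, 97.6]
ee_rot: [0.923, -0.385, -0.0, 0.0]
contact_force: [-1.3, -0.0, 0.9]
gripper_width: 85.5
grasp_force: 0.0
```

Run:
```python
from h import *;from bench import arm,get_image
s=arm.read_state();d=get_image("wrist")
print(s['position'],s['ee_rot'],s['joints'],s['clock'],s['contact_force']); print(wproj(d,s,[404.5,-306,145]),wproj(d,s,[404.5,-306,81]))
cv2.imwrite("pics/w2.png",cv2.resize(d["img"][100:384,80:432,::-1],None,fx=2,fy=2,interpolation=2))
```

```text
[ 405.42661926 -300.62418379   97.60193553] [ 9.23086561e-01 -3.84592223e-01 -5.02414809e-05  1.40134899e-04] [-3.15697124e-01  2.79402434e-01 -4.19370221e-01  3.54516722e-04
 -8.72146009e-01  1.09673335e+00] 4.3 [-1.3480707  -0.00978102  0.87664888]
(np.float64(262.36996689579394), np.float64(250.64374657158845)) (np.float64(260.21767041824194), np.float64(207.98469633318126))
```

View pics/w2.png

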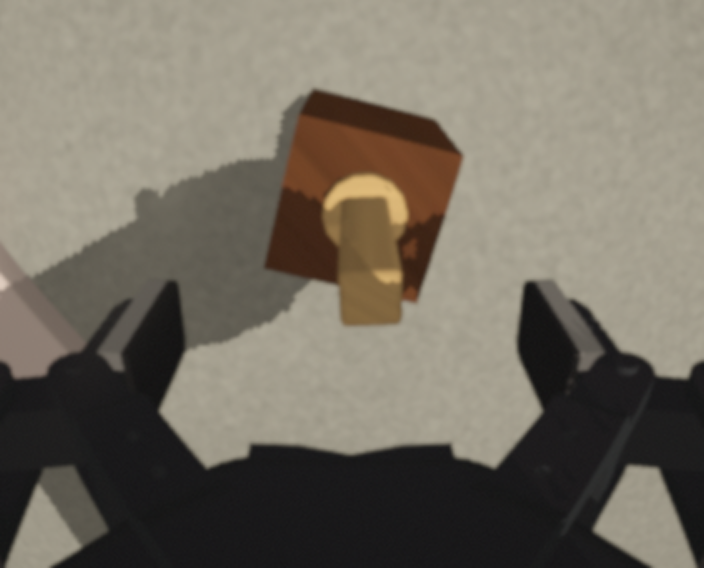

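The handle top face is centred near (371,298) in the crop, between the open pads and almost square to them. The collar is at (365,215).

Run:
```python
from h import *;from bench import arm,get_image
s=arm.read_state();d=get_image("wrist")
f=lambda x,y,z:wonz(d,s,80+x/2-.25,100+y/2-.25,z)
H=np.array([f(*p,145) for p in[(343,271),(401,270),(401,321),(343,325)]])
print(H,H.mean(0),f(365,215,81)); r=R.from_quat(s['ee_rot'])
E=r.inv().apply(H[2]-H[3]);print(np.degrees(np.arctan2(E[0],E[1])))
for c in (H.mean(0),f(365,215,81)): print(r.inv().apply(c-s['position']))
```

```text
[[ 414.52811306 -308.14288653  145.        ]
 [ 404.6192399  -318.27120886  145.        ]
 [ 394.17624056 -308.4263016   145.        ]
 [ 403.87092978 -297.28563027  145.        ]] [ 404.29863082 -308.03150681  145.        ] [ 404.12006153 -307.43509585   81.        ]
4.212162475160371
[  4.17672049   6.14836507 -46.99558129]
[ 3.56629369  5.86420193 17.00390483]
```

Call:
drive_tool(
  deltas=[
    [[0.2,0.3,0.1],[0,0,-0.6]],
    [[0.2,0.3,0.1],[0,0,-0.6]],
    [[0,0,0],[0,0,0]],
    [[0,0,0],[0,0,0]],
  ],
)

```text
clock: 4.8
position: [403.8, -307.8, 95.6]
ee_rot: [0.927, -0.375, 0.0, -0.0]
contact_force: [-0.7, 0.8, -0.6]
gripper_width: 85.2
grasp_force: 0.0
```

Call:
drive_tool(
  deltas=[
    [[0,0,0],[0,0,0]],
    [[0,0,0],[0,0,0]],
    [[0,0,0],[0,0,0]],
    [[0,0,0],[0,0,0]],
    [[0,0,0],[0,0,0]],
    [[0,0,0],[0,0,0]],
    [[0,0,0],[0,0,0]],
    [[0,0,0],[0,0,0]],
    [[0,0,0],[0,0,0]],
    [[0,0,0],[0,0,0]],
    [[0,0,0],[0,0,0]],
    [[0,0,0],[0,0,0]],
  ],
  claw=0.5,
)

```text
clock: 6.0
position: [404.2, -307.7, 95.7]
ee_rot: [0.927, -0.375, 0.0, -0.0]
contact_force: [0.3, 1.3, 2.4]
gripper_width: 14.2
grasp_force: 60.0
```

```bash
cat >> h.py <<'E'
BO=np.array([546.3,19.9,0.]);YAW=-8.9;LEAN=35.;L=82.7
def bw(x,y,z): return BO+R.from_euler('z',YAW,degrees=True).apply([x,y,z])
def wb(P): return R.from_euler('z',YAW,degrees=True).inv().apply(np.array(P)-BO)
def tcp(x,y,z,lean=LEAN): r=frame(YAW,lean); return bw(x,y,z)-r.apply([0,0,L]),r
def tip(s):
    r=R.from_quat(s['ee_rot']);return wb(s['position']+r.apply([0,0,L])),np.degrees(np.arccos(-r.apply([0,0,1])[2]))
E
python3 - <<'E'
from h import *;from bench import arm
s=arm.read_state(); p=np.array([404.2,-307.7,95.7])
p,r=plan(s['position'],s['ee_rot'],[404.2,-307.7,200],R.from_quat(s['ee_rot']),8)
t,q=tcp(70,100,110); print(t)
p,r=plan(p,r,t,q,24)
E
```

```text
[[[0.0,0,-1.3],[0.0,0.0,0.0]],[[0.0,0,-1.3],[0.0,0.0,0.0]],[[0.0,0,-1.3],[0.0,0.0,0.0]],[[0.0,0,-1.31],[0.0,0.0,0.0]],[[0.0,0,-1.3],[0.0,0.0,0.0]],[[0.0,0,-1.31],[0.0,0.0,0.0]],[[0.0,0,-1.3],[0.0,0.0,0.0]],[[0.01,0,-1.31],[0.0,0.0,0.0]]]
[584.06457896 115.20491133 177.74387406]
[[[-0.69,-1.79,0.09],[0.4,1.4,-1.4]],[[-0.65,-1.8,0.09],[0.4,1.4,-1.4]],[[-0.6,-1.82,0.09],[0.5,1.4,-1.4]],[[-0.56,-1.83,0.09],[0.4,1.4,-1.4]],[[-0.52,-1.84,0.09],[0.5,1.4,-1.4]],[[-0.47,-1.86,0.09],[0.4,1.4,-1.4]],[[-0.43,-1.87,0.09],[0.5,1.4,-1.4]],[[-0.39,-1.87,0.1],[0.4,1.4,-1.4]],[[-0.35,-1.88,0.1],[0.5,1.4,-1.4]],[[-0.3,-1.89,0.11],[0.5,1.4,-1.4]],[[-0.26,-1.9,0.12],[0.4,1.4,-1.4]],[[-0.21,-1.9,0.13],[0.5,1.4,-1.4]],[[-0.17,-1.9,0.14],[0.4,1.4,-1.4]],[[-0.13,-1.91,0.15],[0.5,1.4,-1.4]],[[-0.09,-1.91,0.17],[0.4,1.4,-1.4]],[[-0.04,-1.91,0.18],[0.5,1.4,-1.4]],[[0,-1.91,0.19],[0.4,1.4,-1.5]],[[0.04,-1.9,0.21],[0.5,1.4,-1.5]],[[0.09,-1.9,0.23],[0.4,1.4,-1.4]],[[0.13,-1.9,0.24],[0.5,1.4,-1.5]],[[0.17,-1.89,0.26],[0.4,1.5,-1.4]],[[0.21,-1.88,0.28],[0.5,1.4,-1.5]],[[0.25,-1.88,0.3],[0.4,1.5,-1.4]],[[0.29,-1.87,0.33],[0.5,1.4,-1.5]]]
```

Call:
drive_tool(
  deltas=[
    [[0,0,-1.3],[0,0,0]],
    [[0,0,-1.3],[0,0,0]],
    [[0,0,-1.3],[0,0,0]],
    [[0,0,-1.3],[0,0,0]],
    [[0,0,-1.3],[0,0,0]],
    [[0,0,-1.3],[0,0,0]],
    [[0,0,-1.3],[0,0,0]],
    [[0,0,-1.3],[0,0,0]],
    [[0,0,0],[0,0,0]],
    [[0,0,0],[0,0,0]],
  ],
)

```text
clock: 7.0
position: [403.2, -307.3, 198.7]
ee_rot: [0.927, -0.375, -0.001, -0.0]
contact_force: [0.8, -0.7, -0.8]
gripper_width: 14.2
grasp_force: 59.7
```

Call:
drive_tool(
  deltas=[
    [[-0.69,-1.79,0.09],[0.4,1.4,-1.4]],
    [[-0.65,-1.8,0.09],[0.4,1.4,-1.4]],
    [[-0.6,-1.82,0.09],[0.5,1.4,-1.4]],
    [[-0.56,-1.83,0.09],[0.4,1.4,-1.4]],
    [[-0.52,-1.84,0.09],[0.5,1.4,-1.4]],
    [[-0.47,-1.86,0.09],[0.4,1.4,-1.4]],
    [[-0.43,-1.87,0.09],[0.5,1.4,-1.4]],
    [[-0.39,-1.87,0.1],[0.4,1.4,-1.4]],
    [[-0.35,-1.88,0.1],[0.5,1.4,-1.4]],
    [[-0.3,-1.89,0.11],[0.5,1.4,-1.4]],
    [[-0.26,-1.9,0.12],[0.4,1.4,-1.4]],
    [[-0.21,-1.9,0.13],[0.5,1.4,-1.4]],
  ],
)

```text
clock: 8.2
position: [493.0, -95.5, 187.0]
ee_rot: [0.961, -0.231, 0.151, 0.012]
contact_force: [0.4, -1.1, -0.4]
gripper_width: 13.9
grasp_force: 59.7
```

Call:
drive_tool(
  deltas=[
    [[-0.17,-1.9,0.14],[0.4,1.4,-1.4]],
    [[-0.13,-1.91,0.15],[0.5,1.4,-1.4]],
    [[-0.09,-1.91,0.17],[0.4,1.4,-1.4]],
    [[-0.04,-1.91,0.18],[0.5,1.4,-1.4]],
    [[0,-1.91,0.19],[0.4,1.4,-1.5]],
    [[0.04,-1.9,0.21],[0.5,1.4,-1.5]],
    [[0.09,-1.9,0.23],[0.4,1.4,-1.4]],
    [[0.13,-1.9,0.24],[0.5,1.4,-1.5]],
    [[0.17,-1.89,0.26],[0.4,1.5,-1.4]],
    [[0.21,-1.88,0.28],[0.5,1.4,-1.5]],
    [[0.25,-1.88,0.3],[0.4,1.5,-1.4]],
    [[0.29,-1.87,0.33],[0.5,1.4,-1.5]],
  ],
)

```text
clock: 9.4
position: [582.6, 116.1, 175.1]
ee_rot: [0.952, -0.072, 0.298, 0.023]
contact_force: [-0.3, 0.1, 0.2]
gripper_width: 14.0
grasp_force: 59.7
```

Call:
drive_tool(
  deltas=[
    [[0,0,0],[0,0,0]],
    [[0,0,0],[0,0,0]],
  ],
)

```text
clock: 9.6
position: [583.0, 114.3, 175.7]
ee_rot: [0.951, -0.074, 0.298, 0.024]
contact_force: [1.2, -0.4, -1.2]
gripper_width: 14.5
grasp_force: 59.7
```

Run:
```python
from h import *;from bench import arm,get_image
s=arm.read_state();d=get_image("wrist");np.save("w3.npy",[d,s],allow_pickle=True)
print(s['position'],s['ee_rot'],s['joints'],s['clock'],s['contact_force'],s['gripper_width']); print(tip(s))
for n,P in dict(tip=bw(*tip(s)[0]),a=bw(80,115,20),b=bw(80,-115,20),c=bw(96,115,20),e=bw(96,-115,20)).items(): print(n,wproj(d,s,P))
cv2.imwrite("pics/w3.png",cv2.resize(d["img"][:,:,::-1],None,fx=1.5,fy=1.5,interpolation=2))
```

```text
[583.03102514 114.31492516 175.65834701] [ 0.9514246  -0.07423026  0.29786754  0.02358007] [ 0.38200956  0.10641908 -0.90139075  1.48735568 -0.298074   -0.36812271] 9.6 [ 1.17560355 -0.36606711 -1.23335629] 14.508825247023088
(array([ 68.8454068 ,  98.88884253, 107.72543986]), np.float64(34.77101556630949))
tip (np.float64(253.9467985741352), np.float64(186.35170259476763))
a (np.float64(240.7849919845734), np.float64(201.94318886304168))
b (np.float64(414.2487180129399), np.float64(200.91900166516328))
c (np.float64(240.9679553165385), np.float64(189.39698207653714))
e (np.float64(412.4624872803172), np.float64(189.58866257969206))
```

View pics/w3.png

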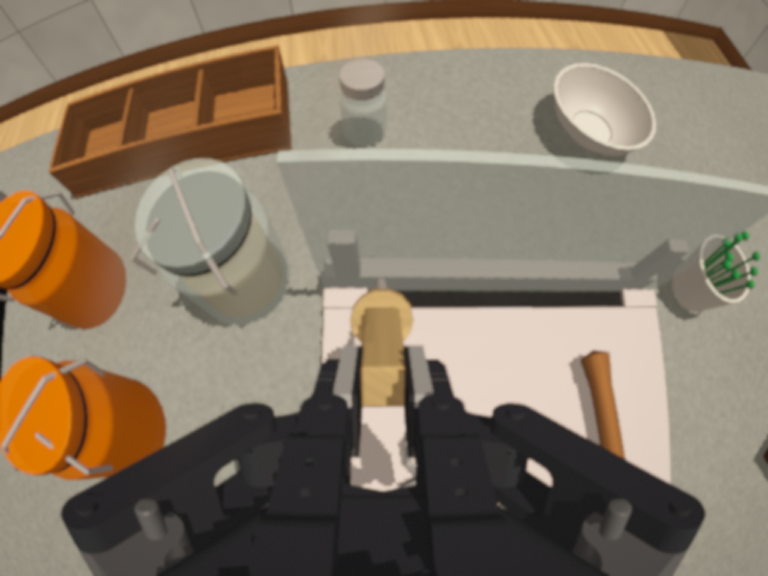

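The wrist view shows the dark channel running from behind the collar to about (622,298) in the picture. Its near edge is at row ~306 and its far edge at ~291. The jar is on the left and the cup on the right, so the start end is correct. I'll measure the channel precisely and model the arm, because joint 5 is close to its limit.

```bash
cat > kin.py <<'E'
from h import *
from scipy.optimize import least_squares
def fk(j,k):
    a0,h,L1,L2,ez,y0,yw,d=k
    M=R.from_euler('z',j[0]);p=M.apply([a0,y0,h])
    M=M*R.from_euler('y',j[1]);p=p+M.apply([0,0,L1])
    M=M*R.from_euler('y',-j[2]);p=p+M.apply([L2,0,ez])
    M=M*R.from_euler('x',S4*j[3]);p=p+M.apply([0,yw,0])
    M=M*R.from_euler('y',-j[4]);p=p+M.apply([d,0,0])
    return p,M*R.from_euler('y',np.pi/2)*R.from_euler('z',S6*j[5]+O6)
S4=1;S6=-1;O6=np.pi/2
E
python3 - <<'E'
import kin;from kin import *
d,s=np.load("w3.npy",allow_pickle=True)
g=cv2.cvtColor(d["img"],cv2.COLOR_RGB2GRAY)
for z,lab in((20,"near"),):
  for u in (290,320,350,380,400):
    col=g[180:215,u].astype(int);k=np.where(col<70)[0]+180
    print(u,k.min(),k.max(),wb(wonz(d,s,u,k.max()+.5,20))[:2],wb(wonz(d,s,u,k.min()-.5,14))[:2])
row=g[198,270:440];k=np.where(row<70)[0]+270;print(k.min(),k.max(),wb(wonz(d,s,k.max()+.5,198,17)))
D=[([1.39361457,.385571638,.00662705791,-.000519923,-1.19404,-.2585909],[263.52,565.98,193.21],[.976335185,-.216259914,-.00019689,.00110329]),
([-.245401821,.0645934843,-.19249218,-.00021892617,-1.31382934,1.65962],[392.247,-262.9,282.352],[.9969348,-.0782364,0,-.000112]),
([-.315697,.2794024,-.41937,.0003545,-.872146,1.0967333],[405.427,-300.624,97.602],[.92308656,-.38459222,0,.00014]),
(s['joints'],s['position'],s['ee_rot'])]
for S4 in(1,-1):
  kin.S4=S4
  f=lambda k:np.concatenate([fk(j,k)[0]-p for j,p,q in D]+[0.01*(np.array(k)-[5,300,560,415,0,-80,-80,300])])
  r=least_squares(f,[5,300,560,415,0,-80,-80,300]);print(S4,r.x.round(1),r.fun[:12].round(1))
  print([np.degrees((fk(j,r.x)[1].inv()*R.from_quat(q)).magnitude()).round(1) for j,p,q in D])
E
```

```text
290 194 203 [77.95861822 55.5256784 ] [92.6494889  54.30888044]
320 194 203 [77.77579874 18.3431872 ] [92.61179477 16.06102259]
350 194 203 [ 77.48413947 -20.53639652] [ 92.56050744 -23.95151484]
380 195 203 [ 77.0685199  -62.08519775] [ 91.10978431 -66.54759894]
400 195 202 [ 78.07419752 -92.07137181] [ 91.02320104 -97.19394766]
271 413 [  85.01713461 -116.36249601   17.        ]
1 [   7.7  288.8  578.6  417.   -16.5 -255.    95.4  462.7] [ 0.5  2.  -0.6 -0.2  0.1 -0.9 -2.5  1.3  3.8  1.1  0.1 -2.3]
[np.float64(180.0), np.float64(180.0), np.float64(180.0), np.float64(35.4)]
-1 [ 0.000e+00  1.610e+02  5.647e+02  4.219e+02 -1.000e-01  0.000e+00
 -1.598e+02  3.348e+02] [-0. -0.  0.  0. -0. -0. -0.  0. -0.  0. -0.  0.]
[np.float64(180.0), np.float64(180.0), np.float64(180.0), np.float64(180.0)]
```

```bash
cat >> kin.py <<'E'
S4=-1;O6=-np.pi/2
K=[0,161,564.7,421.9,-.1,0,-159.8,334.8]
def ik(p,r,j0):
    f=lambda j:np.concatenate([(fk(j,K)[0]-p)/100,(fk(j,K)[1].inv()*r).as_rotvec()])
    q=least_squares(f,j0,xtol=1e-10,ftol=1e-10);return q.x,np.abs(q.fun).max()
def pose(x,y,z,lean,side=0,spin=0):  # lean back (deg about board y), side: deg tool top toward +y
    zt=-np.array([-np.tan(np.radians(lean)),np.tan(np.radians(side)),1.]);zt/=np.linalg.norm(zt)
    ty=np.array([0,-1.,0]);ty-=ty@zt*zt;ty/=np.linalg.norm(ty)
    M=R.from_euler('z',YAW,degrees=True)*R.from_matrix(np.c_[np.cross(ty,zt),ty,zt])*R.from_euler('z',spin,degrees=True)
    return bw(x,y,z)-M.apply([0,0,L]),M
E
python3 - <<'E'
from kin import *
d,s=np.load("w3.npy",allow_pickle=True);np.set_printoptions(precision=2,suppress=True)
print(np.degrees((fk(s['joints'],K)[1].inv()*R.from_quat(s['ee_rot'])).magnitude()))
for lean,side in((35,0),(25,0),(30,0),(42,0),(45,0),(30,20),(30,-20)):
    print(lean,side);j=s['joints']
    for y in(100,50,0,-50,-100):
        p,r=pose(86,y,18,lean,side);j,e=ik(p,r,j);print(y,j,round(e,4))
E
```

```text
1.3921869151443e-14
35 0
100 [ 0.02  0.28 -0.85  2.58 -0.19 -1.16] 0.0
50 [-0.17  0.25 -0.71  3.16 -0.   -1.58] 0.0055
0 [-0.25  0.24 -0.72  3.17 -0.   -1.52] 0.0552
-50 [-0.34  0.23 -0.74  3.17 -0.   -1.44] 0.1045
-100 [-0.43  0.23 -0.75  3.09  0.01 -1.3 ] 0.1482
25 0
100 [ 0.41  0.29 -0.8   1.13 -0.26 -0.07] 0.0
50 [ 0.29  0.26 -0.85  1.24 -0.19 -0.07] 0.0
0 [ 0.15  0.24 -0.88  1.36 -0.13 -0.06] 0.0
-50 [-0.01  0.23 -0.91  1.5  -0.06 -0.06] 0.0
-100 [-0.18  0.22 -0.91  1.66  0.01 -0.07] 0.0013
30 0
100 [ 0.14  0.27 -0.87  2.05 -0.17 -0.75] 0.0
50 [-0.08  0.25 -0.84  2.46 -0.06 -0.95] 0.0
0 [-0.24  0.24 -0.78  2.75  0.04 -1.1 ] 0.0244
-50 [-0.32  0.23 -0.81  2.61  0.05 -0.9 ] 0.048
-100 [-0.35  0.22 -0.87  2.26  0.05 -0.52] 0.0819
42 0
100 [-0.01  0.3  -0.88  2.86 -0.35 -1.41] 0.0
50 [-0.17  0.27 -0.82  3.18 -0.25 -1.6 ] 0.0
0 [-0.23  0.24 -0.65  3.73 -0.07 -2.1 ] 0.0115
-50 [-0.29  0.23 -0.62  3.95 -0.07 -2.28] 0.041
-100 [-0.2   0.22 -0.53  4.57 -0.02 -2.97] 0.084
45 0
100 [-0.01  0.32 -0.91  2.91 -0.45 -1.46] 0.0
50 [-0.17  0.29 -0.87  3.17 -0.37 -1.59] 0.0
0 [-0.29  0.26 -0.77  3.53 -0.26 -1.84] 0.0
-50 [-0.24  0.23 -0.58  4.16 -0.07 -2.53] 0.0089
-100 [-0.17  0.22 -0.54  4.66 -0.01 -3.08] 0.0281
30 20
100 [ 0.63  0.4  -0.73  1.16 -0.64 -0.32] 0.0
50 [ 0.52  0.36 -0.81  1.29 -0.59 -0.35] 0.0
0 [ 0.39  0.32 -0.87  1.43 -0.53 -0.39] 0.0
-50 [ 0.23  0.29 -0.92  1.61 -0.48 -0.42] 0.0
-100 [ 0.06  0.27 -0.95  1.8  -0.42 -0.45] 0.0
30 -20
100 [ 0.41  0.27 -0.7   0.07 -0.    1.02] 0.0
50 [ 0.23  0.26 -0.87  0.58  0.18  0.66] 0.0
0 [ 0.05  0.25 -0.93  0.85  0.27  0.56] 0.0
-50 [-0.15  0.25 -0.96  1.09  0.34  0.5 ] 0.0
-100 [-0.34  0.27 -0.95  1.31  0.41  0.46] 0.0
```

Run:
```python
from kin import *
d,s=np.load("w3.npy",allow_pickle=True);np.set_printoptions(precision=2,suppress=True)
for lean,side in((35,15),(33,15),(31,18)):
    r=pose(0,0,0,lean,side)[1];print(lean,side,np.degrees(np.arccos(-r.apply([0,0,1])[2])));j=s['joints']
    for x,y,z in((70,95,105),(86,95,60),(86,95,18),(86,50,18),(86,0,18),(86,-50,18),(86,-95,18),(75,-95,80),(60,-95,120)):
        p,r=pose(x,y,z,lean,side);j,e=ik(p,r,j);print(y,z,j,round(e,4))
```

```text
35 15 36.859807136812655
95 105 [ 0.64  0.21 -0.79  1.17 -0.64 -0.29] 0.0
95 60 [ 0.54  0.28 -0.83  1.4  -0.56 -0.47] 0.0
95 18 [ 0.46  0.34 -0.88  1.65 -0.52 -0.66] 0.0
50 18 [ 0.32  0.31 -0.93  1.82 -0.48 -0.71] 0.0
0 18 [ 0.14  0.28 -0.96  2.04 -0.43 -0.76] 0.0
-50 18 [-0.05  0.26 -0.97  2.28 -0.36 -0.83] 0.0
-95 18 [-0.24  0.24 -0.95  2.52 -0.29 -0.91] 0.0
-95 80 [-0.06  0.11 -0.99  1.97 -0.29 -0.5 ] 0.0
-95 120 [ 0.14  0.03 -0.98  1.49 -0.38 -0.18] 0.0
33 15 35.088607532370105
95 105 [ 0.65  0.21 -0.75  1.06 -0.66 -0.19] 0.0
95 60 [ 0.57  0.29 -0.79  1.27 -0.57 -0.35] 0.0
95 18 [ 0.49  0.34 -0.85  1.5  -0.52 -0.55] 0.0
50 18 [ 0.36  0.31 -0.9   1.66 -0.47 -0.59] 0.0
0 18 [ 0.19  0.28 -0.94  1.87 -0.42 -0.64] 0.0
-50 18 [ 0.    0.26 -0.96  2.1  -0.36 -0.7 ] 0.0
-95 18 [-0.18  0.24 -0.95  2.33 -0.29 -0.76] 0.0
-95 80 [ 0.05  0.12 -0.97  1.7  -0.33 -0.32] 0.0
-95 120 [ 0.22  0.04 -0.94  1.29 -0.43 -0.04] 0.0
31 18 34.33643050583566
95 105 [ 0.69  0.25 -0.67  0.95 -0.74 -0.1 ] 0.0
95 60 [ 0.63  0.32 -0.72  1.1  -0.65 -0.23] 0.0
95 18 [ 0.58  0.37 -0.78  1.28 -0.59 -0.39] 0.0
50 18 [ 0.47  0.34 -0.84  1.41 -0.54 -0.43] 0.0
0 18 [ 0.32  0.3  -0.9   1.57 -0.49 -0.47] 0.0
-50 18 [ 0.16  0.28 -0.94  1.77 -0.43 -0.51] 0.0
-95 18 [-0.01  0.26 -0.96  1.96 -0.37 -0.55] 0.0
-95 80 [ 0.19  0.14 -0.93  1.41 -0.44 -0.16] 0.0
-95 120 [ 0.31  0.07 -0.88  1.13 -0.54  0.05] 0.0
```

Run:
```python
from kin import *;from bench import arm
s=arm.read_state()
t,q=pose(72,93,95,30,20);p,r=plan(s['position'],s['ee_rot'],t,q,10)
t,q=pose(86,93,45,30,20);p,r=plan(p,r,t,q,10)
```

```text
[[[0.01,-0.19,0.17],[-1.7,-0.5,-0.1]],[[0.02,-0.19,0.16],[-1.8,-0.5,-0.1]],[[0.02,-0.2,0.16],[-1.7,-0.5,-0.1]],[[0.02,-0.2,0.15],[-1.8,-0.5,-0.1]],[[0.02,-0.2,0.14],[-1.7,-0.5,-0.1]],[[0.02,-0.21,0.14],[-1.8,-0.5,0]],[[0.02,-0.21,0.13],[-1.7,-0.4,-0.1]],[[0.03,-0.22,0.12],[-1.8,-0.5,0]],[[0.03,-0.22,0.11],[-1.7,-0.4,-0.1]],[[0.02,-0.23,0.11],[-1.8,-0.5,0]]]
[[[-0.13,-0.15,0.48],[0.0,0.0,0]],[[-0.13,-0.15,0.48],[0.0,0.0,0]],[[-0.13,-0.15,0.48],[0.0,0.0,0]],[[-0.13,-0.15,0.48],[0.0,0.0,0]],[[-0.13,-0.15,0.48],[0.0,0.0,0]],[[-0.13,-0.15,0.48],[0.0,0.0,0]],[[-0.13,-0.15,0.48],[0.0,0.0,0]],[[-0.13,-0.15,0.48],[0.0,0.0,0]],[[-0.12,-0.16,0.48],[0.0,0.0,0]],[[-0.13,-0.15,0.48],[0.0,0.0,0]]]
```

Call:
drive_tool(
  deltas=[
    [[0.02,-0.2,0.16],[-1.75,-0.5,-0.1]],
    [[0.02,-0.2,0.16],[-1.75,-0.5,-0.1]],
    [[0.02,-0.2,0.16],[-1.75,-0.5,-0.1]],
    [[0.02,-0.2,0.15],[-1.75,-0.5,-0.1]],
    [[0.02,-0.2,0.14],[-1.75,-0.5,-0.1]],
    [[0.02,-0.21,0.14],[-1.75,-0.5,0]],
    [[0.02,-0.21,0.13],[-1.75,-0.4,-0.1]],
    [[0.03,-0.22,0.12],[-1.75,-0.5,0]],
    [[0.03,-0.22,0.11],[-1.75,-0.4,-0.1]],
    [[0.02,-0.23,0.11],[-1.75,-0.5,0]],
  ],
)

```text
clock: 10.65
position: [596.6, 132.3, 164.0]
ee_rot: [0.949, -0.114, 0.244, 0.166]
contact_force: [-0.4, -1.0, -0.2]
gripper_width: 14.0
grasp_force: 59.7
```

Call:
drive_tool(
  deltas=[
    [[-0.13,-0.15,0.48],[0,0,0]],
    [[-0.13,-0.15,0.48],[0,0,0]],
    [[-0.13,-0.15,0.48],[0,0,0]],
    [[-0.13,-0.15,0.48],[0,0,0]],
    [[-0.13,-0.15,0.48],[0,0,0]],
    [[-0.13,-0.15,0.48],[0,0,0]],
    [[-0.13,-0.15,0.48],[0,0,0]],
    [[-0.13,-0.15,0.48],[0,0,0]],
    [[-0.13,-0.15,0.48],[0,0,0]],
    [[-0.13,-0.15,0.48],[0,0,0]],
    [[0,0,0],[0,0,0]],
    [[0,0,0],[0,0,0]],
  ],
)

```text
clock: 11.85
position: [611.2, 130.0, 114.2]
ee_rot: [0.949, -0.113, 0.245, 0.166]
contact_force: [-0.3, -0.0, -1.0]
gripper_width: 13.9
grasp_force: 59.7
```

Run:
```python
from kin import *;from bench import arm,get_image
s=arm.read_state();print(tip(s),s['joints'],s['contact_force'])
t,q=pose(86,93,19,30,20);p,r=plan(s['position'],s['ee_rot'],t,q,10)
d=get_image("wrist");np.save("w4.npy",[d,s],allow_pickle=True)
for n,P in dict(tip=bw(*tip(s)[0])).items(): u,v=wproj(d,s,P);print(n,u,v)
g=get_image("side");u2,v2=proj(g,bw(*tip(s)[0]));print(u2,v2)
a=cv2.resize(d["img"][130:230,150:450],(800,267),interpolation=2);u2,v2=int(u2),int(v2)
b=cv2.resize(g["img"][v2-30:v2+30,u2-70:u2+80],(800,320),interpolation=2);print(u2-70,v2-30)
cv2.imwrite("pics/w4.png",np.vstack([a,b])[:,:,::-1])
```

```text
(array([86.64714485, 93.94542368, 46.01716691]), np.float64(34.408455664918094)) [ 0.64014282  0.35909949 -0.70040172  1.07494611 -0.6785946  -0.22688125] [-0.33651901 -0.04848995 -0.98663105]
[[[-0.14,-0.06,0.22],[0,0,0]],[[-0.14,-0.06,0.22],[0,0,0]],[[-0.14,-0.06,0.22],[0,0,0]],[[-0.14,-0.06,0.22],[0,0,0]],[[-0.14,-0.06,0.22],[0,0,0]],[[-0.14,-0.06,0.23],[0,0,0]],[[-0.14,-0.06,0.22],[0,0,0]],[[-0.14,-0.06,0.23],[0,0,0]],[[-0.14,-0.06,0.22],[0,-0.1,0]],[[-0.13,-0.06,0.23],[0,0,0]]]
tip 254.09080030533516 186.44747060269958
284.76684231287294 196.6525493776328
214 166
```

View pics/w4.png

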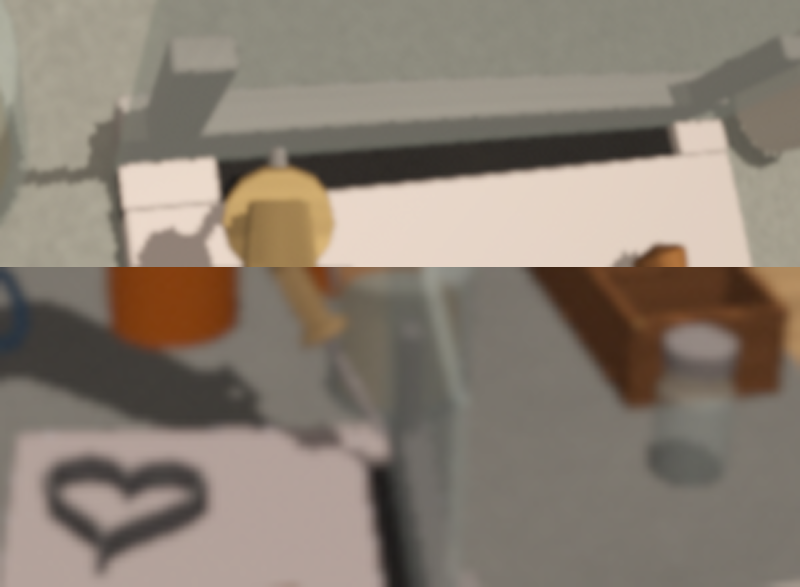

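In the top strip the tip is at (278,155), just past the dark channel's left end at x≈220. In the bottom strip the shank points at the channel's jar end. Next I'll measure the channel edges in this frame.

Run:
```python
from kin import *
d,s=np.load("w4.npy",allow_pickle=True);g=cv2.cvtColor(d["img"],cv2.COLOR_RGB2GRAY)
np.set_printoptions(precision=1,suppress=True)
for u in (238,290,320,350,380):
    col=g[165:212,u].astype(int);k=np.where(col<60)[0]+165
    print(u,k.min(),k.max(),wb(wonz(d,s,u,k.max()+.5,20))[:2],wb(wonz(d,s,u,k.min()-.5,14))[:2])
k=np.where(g[193,225:300]<60)[0]+225;print(k.min(),wb(wonz(d,s,k.min()-.5,193,20)))
S=np.load("side0.npy",allow_pickle=True).item();g=cv2.cvtColor(S["img"],cv2.COLOR_RGB2GRAY)
for v in(210,220,230,240):
    k=np.where(g[v,270:300]<50)[0]+270;print(v,k.min(),k.max(),wb(onz(S,k.min()-.5,v,20))[:2])
```

```text
238 191 198 [ 82.4 104.2] [ 91.9 101.5]
290 186 197 [78.3 49.3] [92.5 44.1]
320 184 194 [78.3 13.5] [91.9  7.2]
350 182 191 [ 78.2 -26.6] [ 91.3 -34.1]
380 180 188 [ 78.  -72.9] [ 90.7 -81.7]
233 [ 88.4 108.9  20. ]
210 285 287 [83.3 60.2]
220 286 289 [81.2  6.4]
230 288 291 [ 82.1 -43.2]
240 289 292 [ 80.3 -89. ]
```

Run:
```python
from kin import *;from bench import arm,get_image
s=arm.read_state();print(tip(s))
t,q=pose(87.5,93,21,30,20);p,r=plan(s['position'],s['ee_rot'],t,q,10)
```

```text
(array([86.73481573, 94.26087703, 46.39825285]), np.float64(34.415789427323745))
[[[-0.12,-0.06,0.22],[0,0,0]],[[-0.12,-0.06,0.22],[0,0,0]],[[-0.12,-0.05,0.22],[0,0,0]],[[-0.12,-0.06,0.22],[0,0,0]],[[-0.12,-0.05,0.21],[0,0,0]],[[-0.12,-0.06,0.22],[0,0,0]],[[-0.12,-0.05,0.21],[0,0,0]],[[-0.12,-0.06,0.22],[0,0,0]],[[-0.11,-0.05,0.21],[0,-0.1,0]],[[-0.12,-0.06,0.22],[0,0,0]]]
```

Call:
drive_tool(
  deltas=[
    [[-0.12,-0.06,0.22],[0,0,0]],
    [[-0.12,-0.06,0.22],[0,0,0]],
    [[-0.12,-0.05,0.22],[0,0,0]],
    [[-0.12,-0.06,0.22],[0,0,0]],
    [[-0.12,-0.05,0.21],[0,0,0]],
    [[-0.12,-0.06,0.22],[0,0,0]],
    [[-0.12,-0.05,0.21],[0,0,0]],
    [[-0.12,-0.06,0.22],[0,0,0]],
    [[-0.12,-0.05,0.21],[0,0,0]],
    [[-0.12,-0.06,0.22],[0,0,0]],
    [[0,0,0],[0,0,0]],
    [[0,0,0],[0,0,0]],
  ],
)

```text
clock: 13.15
position: [611.8, 128.7, 89.0]
ee_rot: [0.949, -0.113, 0.245, 0.166]
contact_force: [-0.3, 0.4, -0.5]
gripper_width: 14.2
grasp_force: 59.7
```

Run:
```python
from kin import *;from bench import arm,get_image
s=arm.read_state();print(tip(s),s['contact_force'],s['clock'])
print(R.from_quat(s['ee_rot']).inv().apply([0,0,-.1]).round(3), R.from_quat(s['ee_rot']).inv().apply(bw(1,0,0)-BO).round(3))
```

```text
(array([87.48475456, 92.840229  , 20.72509468]), np.float64(34.40991630235573)) [-0.29499425  0.42680994 -0.46046469] 13.15
[-0.05  -0.026  0.083] [ 0.865 -0.15   0.479]
```

Call:
drive_tool(
  deltas=[
    [[-0.05,-0.03,0.08],[0,0,0]],
    [[-0.05,-0.03,0.08],[0,0,0]],
    [[-0.05,-0.03,0.08],[0,0,0]],
    [[0,0,0],[0,0,0]],
  ],
)

```text
clock: 13.55
position: [611.8, 128.9, 86.0]
ee_rot: [0.949, -0.113, 0.245, 0.166]
contact_force: [1.1, -0.7, -0.4]
gripper_width: 14.2
grasp_force: 59.7
```

Call:
drive_tool(
  deltas=[
    [[-0.05,-0.03,0.08],[0,0,0]],
    [[0,0,0],[0,0,0]],
    [[0,0,0],[0,0,0]],
  ],
)

```text
clock: 13.85
position: [612.0, 129.0, 85.3]
ee_rot: [0.948, -0.113, 0.245, 0.166]
contact_force: [0.2, -0.5, -0.7]
gripper_width: 14.1
grasp_force: 59.7
```

Run:
```python
from kin import *;from bench import arm,get_image
s=arm.read_state();print(tip(s),s['contact_force'],s['clock'])
```

```text
(array([87.66431541, 93.14709168, 17.04856474]), np.float64(34.426979402136226)) [ 0.21384816 -0.51911196 -0.6527966 ] 13.85
```

Run:
```python
from kin import *;from bench import arm,get_image
s=arm.read_state()
r=R.from_quat(s['ee_rot']);t=bw(87.7,-98,17.5)-r.apply([0,0,L])
plan(s['position'],r,t,r,48)
```

```text
[[[0.0,0.38,0.12],[0.0,0.0,0.0]],[[0.0,0.38,0.12],[0.0,0.0,0.0]],[[0.0,0.38,0.12],[0.0,0.0,0.0]],[[0.0,0.38,0.12],[0.0,0.0,0.0]],[[0.0,0.38,0.12],[0.0,0.0,0.0]],[[0.0,0.38,0.12],[0.0,0.0,0.0]],[[0.0,0.38,0.12],[0.0,0.0,0.0]],[[0.0,0.38,0.12],[0.0,0.0,0.0]],[[0.0,0.38,0.12],[0.0,0.0,0.0]],[[0.0,0.38,0.12],[0.0,0.0,0.0]],[[0.0,0.38,0.12],[0.0,0.0,0.0]],[[0.0,0.38,0.12],[0.0,0.0,0.0]],[[0.0,0.38,0.12],[0.0,0.0,0.0]],[[0.0,0.38,0.12],[0.0,0.0,0.0]],[[0.0,0.38,0.12],[0.0,0.0,0.0]],[[0.0,0.38,0.12],[0.0,0.0,0.0]],[[0.0,0.38,0.12],[0.0,0.0,0.0]],[[0.0,0.38,0.12],[0.0,0.0,0.0]],[[0.0,0.38,0.12],[0.0,0.0,0.0]],[[0.0,0.38,0.12],[0.0,0.0,0.0]],[[0.0,0.38,0.12],[0.0,0.0,0.0]],[[0.0,0.38,0.12],[0.0,0.0,0.0]],[[0.0,0.38,0.12],[0.0,0.0,0.0]],[[0.0,0.38,0.12],[0.0,0.0,0.0]],[[0.0,0.38,0.12],[0.0,0.0,0.0]],[[0.0,0.38,0.12],[0.0,0.0,0.0]],[[0.0,0.38,0.12],[0.0,0.0,0.0]],[[0.0,0.38,0.12],[0.0,0.0,0.0]],[[0.0,0.38,0.12],[0.0,0.0,0.0]],[[0.0,0.38,0.12],[0.0,0.0,0.0]],[[0.0,0.38,0.12],[0.0,0.0,0.0]],[[0.0,0.38,0.12],[0.0,0.0,0.0]],[[0.0,0.38,0.12],[0.0,0.0,0.0]],[[0.0,0.38,0.12],[0.0,0.0,0.0]],[[0.0,0.38,0.12],[0.0,0.0,0.0]],[[0.0,0.38,0.12],[0.0,0.0,0.0]],[[0.0,0.38,0.12],[0.0,0.0,0.0]],[[0.0,0.38,0.11],[0.0,0.0,0.0]],[[0.0,0.38,0.12],[0.0,0.0,0.0]],[[0.0,0.38,0.11],[0.0,0.0,0.0]],[[0.0,0.38,0.12],[0.0,0.0,0.0]],[[0.0,0.38,0.11],[0.0,0.0,0.0]],[[0.0,0.38,0.12],[0.0,0.0,0.0]],[[0.0,0.38,0.11],[0.0,0.0,0.0]],[[0.01,0.38,0.12],[0.0,0.0,0.0]],[[0.0,0.38,0.11],[0.0,0.0,0.0]],[[0.01,0.38,0.12],[0.0,0.0,0.0]],[[0.0,0.38,0.11],[0.0,0.0,0.0]]]
```

Call:
drive_tool(
  deltas=[
    [[0,0.38,0.12],[0,0,0]],
    [[0,0.38,0.12],[0,0,0]],
    [[0,0.38,0.12],[0,0,0]],
    [[0,0.38,0.12],[0,0,0]],
    [[0,0.38,0.12],[0,0,0]],
    [[0,0.38,0.12],[0,0,0]],
    [[0,0.38,0.11],[0,0,0]],
    [[0,0.38,0.12],[0,0,0]],
    [[0,0.38,0.11],[0,0,0]],
    [[0,0.38,0.12],[0,0,0]],
    [[0,0.38,0.11],[0,0,0]],
    [[0,0.38,0.12],[0,0,0]],
  ],
)

```text
clock: 15.05
position: [604.2, 81.5, 85.2]
ee_rot: [0.949, -0.113, 0.245, 0.166]
contact_force: [-0.0, 0.7, 1.3]
gripper_width: 14.0
grasp_force: 60.0
```

```bash
cat > chk.py <<'E'
from kin import *;from bench import arm
import sys
s=arm.read_state();print(tip(s),s['contact_force'],s['joints'].round(2),s['clock'])
r=R.from_quat(s['ee_rot']);a=[float(x) for x in sys.argv[1:4]];t=bw(*a)-r.apply([0,0,L]);print(r.inv().apply(t-s['position'])/10/int(sys.argv[4]))
E
python3 chk.py 87.7 -98 17.5 36
```

```text
(array([87.29305915, 45.00249949, 16.99348956]), np.float64(34.40508852565915)) [-0.03104837  0.7008344   1.27542515] [ 0.5   0.36 -0.82  1.31 -0.58 -0.37] 15.05
[0.00155143 0.37910978 0.11860705]
```

Call:
drive_tool(
  deltas=[
    [[0.01,0.38,0.12],[0,0,0]],
    [[0,0.38,0.11],[0,0,0]],
    [[0.01,0.38,0.12],[0,0,0]],
    [[0,0.38,0.12],[0,0,0]],
    [[0,0.38,0.11],[0,0,0]],
    [[0,0.38,0.12],[0,0,0]],
    [[0.01,0.38,0.11],[0,0,0]],
    [[0,0.38,0.12],[0,0,0]],
    [[0,0.38,0.11],[0,0,0]],
    [[0,0.38,0.12],[0,0,0]],
    [[0.01,0.38,0.12],[0,0,0]],
    [[0,0.38,0.12],[0,0,0]],
  ],
)

```text
clock: 16.25
position: [597.0, 34.3, 85.7]
ee_rot: [0.949, -0.113, 0.245, 0.166]
contact_force: [0.5, 0.6, 1.0]
gripper_width: 14.2
grasp_force: 59.8
```

```bash
python3 chk.py 87.7 -98 17.5 24
```

```text
(array([87.41693455, -2.81883523, 17.42513886]), np.float64(34.40310009600895)) [0.5176409  0.62226259 1.02905496] [ 0.37  0.32 -0.87  1.46 -0.53 -0.4 ] 16.25
[0.00108566 0.37818292 0.11941599]
```

Call:
drive_tool(
  deltas=[
    [[0,0.38,0.12],[0,0,0]],
    [[0,0.38,0.12],[0,0,0]],
    [[0,0.38,0.12],[0,0,0]],
    [[0,0.38,0.12],[0,0,0]],
    [[0,0.38,0.12],[0,0,0]],
    [[0.01,0.38,0.12],[0,0,0]],
    [[0,0.38,0.12],[0,0,0]],
    [[0,0.38,0.12],[0,0,0]],
    [[0,0.38,0.12],[0,0,0]],
    [[0,0.38,0.12],[0,0,0]],
    [[0.01,0.38,0.12],[0,0,0]],
    [[0,0.38,0.12],[0,0,0]],
  ],
)

```text
clock: 17.45
position: [589.9, -12.9, 85.8]
ee_rot: [0.949, -0.113, 0.245, 0.166]
contact_force: [0.6, 0.8, 0.6]
gripper_width: 13.9
grasp_force: 59.8
```

```bash
python3 chk.py 87.7 -98 17.5 12
```

```text
(array([ 87.69951481, -50.52804193,  17.5679106 ]), np.float64(34.406921505761574)) [0.63862194 0.84798812 0.63849064] [ 0.23  0.29 -0.92  1.62 -0.48 -0.43] 17.45
[-0.00039641  0.37720768  0.11922085]
```

Call:
drive_tool(
  deltas=[
    [[0,0.38,0.12],[0,0,0]],
    [[0,0.38,0.12],[0,0,0]],
    [[0,0.38,0.12],[0,0,0]],
    [[0,0.38,0.12],[0,0,0]],
    [[0,0.38,0.12],[0,0,0]],
    [[0,0.38,0.12],[0,0,0]],
    [[0,0.38,0.12],[0,0,0]],
    [[0,0.38,0.12],[0,0,0]],
    [[0,0.38,0.12],[0,0,0]],
    [[0,0.38,0.12],[0,0,0]],
    [[0,0.38,0.12],[0,0,0]],
    [[0,0.38,0.12],[0,0,0]],
  ],
)

```text
clock: 18.65
position: [582.5, -60.1, 85.8]
ee_rot: [0.949, -0.113, 0.245, 0.166]
contact_force: [0.8, 0.1, -0.1]
gripper_width: 14.0
grasp_force: 59.8
```

Call:
drive_tool(
  deltas=[
    [[0,0,0],[0,0,0]],
    [[0,0,0],[0,0,0]],
    [[0,0,0],[0,0,0]],
  ],
)

```text
clock: 18.95
position: [582.6, -59.8, 85.7]
ee_rot: [0.949, -0.113, 0.245, 0.166]
contact_force: [0.4, 1.0, -0.7]
gripper_width: 14.2
grasp_force: 59.7
```

```bash
python3 chk.py 87.7 -98 35 6
python3 - <<'E'
from kin import *;from bench import arm
s=arm.read_state();r=R.from_quat(s['ee_rot'])
a,b,_=tip(s)[0];t=bw(a-1,b,42)-r.apply([0,0,L]);p,q=plan(s['position'],r,t,r,8)
t=bw(60,-98,110)-r.apply([0,0,L]);p,q=plan(p,q,t,q,4);E=frame(-44.05);print(p)
p,q=plan(p,q,[404.2,-307.7,205],E,18)
E
```

```text
(array([ 87.7992678 , -97.90447058,  17.50960936]), np.float64(34.4040167065681)) [ 0.41496639  0.98582052 -0.73292334] [ 0.06  0.27 -0.95  1.81 -0.42 -0.46] 18.95
[ 0.14484478  0.07747776 -0.24082878]
[[[0.14,0.08,-0.26],[0.0,0.0,0.0]],[[0.14,0.08,-0.26],[0.0,0.0,0.0]],[[0.14,0.08,-0.26],[0.0,0.0,0.0]],[[0.14,0.08,-0.26],[0.0,0.0,0.0]],[[0.15,0.08,-0.26],[0.0,0.0,0.0]],[[0.14,0.08,-0.26],[0.0,0.0,0.0]],[[0.15,0.09,-0.25],[0.0,0.0,0.0]],[[0.14,0.08,-0.26],[0.0,0.0,0.0]]]
[[[0.27,0.54,-1.72],[0.0,0.0,0.0]],[[0.28,0.55,-1.72],[0.0,0.0,0.0]],[[0.27,0.54,-1.72],[0.0,0.0,0.0]],[[0.28,0.55,-1.73],[0.0,0.0,0.0]]]
[555.16092508 -55.57238239 178.2601499 ]
[[[-0.46,1.57,0.04],[0.4,-1.9,1.6]],[[-0.41,1.59,0.04],[0.4,-1.9,1.6]],[[-0.36,1.6,0.04],[0.4,-1.9,1.6]],[[-0.32,1.61,0.04],[0.4,-1.9,1.6]],[[-0.27,1.62,0.04],[0.4,-1.9,1.6]],[[-0.22,1.62,0.04],[0.4,-1.9,1.7]],[[-0.18,1.63,0.04],[0.4,-1.9,1.6]],[[-0.13,1.63,0.03],[0.4,-1.9,1.7]],[[-0.08,1.64,0.02],[0.4,-1.9,1.6]],[[-0.03,1.64,0.01],[0.4,-1.9,1.7]],[[0.02,1.64,0],[0.4,-1.9,1.6]],[[0.06,1.64,-0.01],[0.4,-1.9,1.7]],[[0.11,1.63,-0.03],[0.4,-1.9,1.6]],[[0.15,1.63,-0.04],[0.4,-1.9,1.7]],[[0.2,1.63,-0.06],[0.5,-1.9,1.6]],[[0.24,1.62,-0.08],[0.4,-1.9,1.7]],[[0.29,1.61,-0.1],[0.5,-1.8,1.6]],[[0.33,1.6,-0.13],[0.4,-1.9,1.7]]]
```

Call:
drive_tool(
  deltas=[
    [[0.14,0.08,-0.26],[0,0,0]],
    [[0.14,0.08,-0.26],[0,0,0]],
    [[0.14,0.08,-0.26],[0,0,0]],
    [[0.14,0.08,-0.26],[0,0,0]],
    [[0.15,0.08,-0.26],[0,0,0]],
    [[0.14,0.08,-0.26],[0,0,0]],
    [[0.15,0.09,-0.26],[0,0,0]],
    [[0.14,0.08,-0.26],[0,0,0]],
  ],
)

```text
clock: 19.75
position: [581.5, -59.6, 110.6]
ee_rot: [0.949, -0.113, 0.245, 0.166]
contact_force: [-0.5, -0.6, -0.7]
gripper_width: 13.9
grasp_force: 59.7
```

Call:
drive_tool(
  deltas=[
    [[0.27,0.54,-1.72],[0,0,0]],
    [[0.28,0.55,-1.72],[0,0,0]],
    [[0.27,0.54,-1.72],[0,0,0]],
    [[0.28,0.55,-1.73],[0,0,0]],
  ],
)

```text
clock: 20.15
position: [554.3, -55.6, 178.8]
ee_rot: [0.949, -0.113, 0.244, 0.166]
contact_force: [0.3, -1.2, 0.6]
gripper_width: 14.2
grasp_force: 59.6
```

Call:
drive_tool(
  deltas=[
    [[-0.46,1.57,0.04],[0.4,-1.9,1.6]],
    [[-0.41,1.59,0.04],[0.4,-1.9,1.6]],
    [[-0.36,1.6,0.04],[0.4,-1.9,1.6]],
    [[-0.32,1.61,0.04],[0.4,-1.9,1.6]],
    [[-0.27,1.62,0.04],[0.4,-1.9,1.6]],
    [[-0.22,1.62,0.04],[0.4,-1.9,1.7]],
    [[-0.18,1.63,0.04],[0.4,-1.9,1.6]],
    [[-0.13,1.63,0.03],[0.4,-1.9,1.7]],
    [[-0.08,1.64,0.02],[0.4,-1.9,1.6]],
    [[-0.03,1.64,0.01],[0.4,-1.9,1.7]],
  ],
)

```text
clock: 21.15
position: [470.4, -195.6, 193.2]
ee_rot: [0.955, -0.264, 0.109, 0.075]
contact_force: [0.9, -0.7, -0.2]
gripper_width: 14.3
grasp_force: 59.7
```

Run:
```python
from kin import *;from bench import arm
s=arm.read_state();r=R.from_quat(s['ee_rot']);print(s['position'],s['joints'].round(2),tip(s),s['clock'])
p,q=plan(s['position'],r,[404.2,-307.7,200],frame(-44.05),10)
```

```text
[ 470.43177407 -195.59427094  193.24320638] [ 0.06  0.06 -0.56  0.3  -0.81  0.78] (array([ -25.23012853, -238.93904678,  113.45431319]), np.float64(15.247414526217515)) 21.15
[[[0.01,1.3,0.05],[0.3,-1.5,1.3]],[[0.04,1.3,0.04],[0.3,-1.5,1.3]],[[0.07,1.3,0.03],[0.3,-1.5,1.3]],[[0.1,1.3,0.02],[0.3,-1.5,1.3]],[[0.13,1.3,0.02],[0.4,-1.5,1.3]],[[0.16,1.29,0.0],[0.3,-1.5,1.3]],[[0.19,1.29,-0.01],[0.4,-1.5,1.3]],[[0.22,1.29,-0.02],[0.3,-1.5,1.3]],[[0.24,1.28,-0.04],[0.4,-1.5,1.3]],[[0.28,1.28,-0.05],[0.3,-1.4,1.4]]]
```

Call:
drive_tool(
  deltas=[
    [[0.01,1.3,0.05],[0.3,-1.5,1.3]],
    [[0.04,1.3,0.04],[0.3,-1.5,1.3]],
    [[0.07,1.3,0.03],[0.3,-1.5,1.3]],
    [[0.1,1.3,0.02],[0.3,-1.5,1.3]],
    [[0.13,1.3,0.02],[0.4,-1.5,1.3]],
    [[0.16,1.29,0],[0.3,-1.5,1.3]],
    [[0.19,1.29,-0.01],[0.4,-1.5,1.3]],
    [[0.22,1.29,-0.02],[0.3,-1.5,1.3]],
    [[0.24,1.28,-0.04],[0.4,-1.5,1.3]],
    [[0.28,1.28,-0.05],[0.3,-1.4,1.4]],
    [[0,0,0],[0,0,0]],
    [[0,0,0],[0,0,0]],
  ],
)

```text
clock: 22.35
position: [404.8, -307.5, 199.9]
ee_rot: [0.927, -0.375, 0.001, 0.001]
contact_force: [-0.2, 0.2, -1.6]
gripper_width: 13.9
grasp_force: 59.7
```

```bash
cat > pl.py <<'E'
from kin import *;from bench import arm
import sys
s=arm.read_state();r=R.from_quat(s['ee_rot']);print(s['position'],s['contact_force'],s['clock'],np.degrees((r.inv()*frame(-44.05)).as_rotvec()))
p,q=plan(s['position'],r,[404.2,-307.7,float(sys.argv[1])],frame(-44.05),int(sys.argv[2]))
E
python3 pl.py 180 4
```

```text
[ 404.83905799 -307.51288837  199.89111267] [-0.15009512  0.15800849 -1.62218809] 22.35 [ 0.07079401 -0.12786246  0.02548531]
[[[-0.01,0.01,0.5],[0.0,0,0.0]],[[-0.01,0.02,0.5],[0.0,0,0.0]],[[-0.01,0.01,0.49],[0.0,-0.1,0.0]],[[-0.01,0.02,0.5],[0.1,0,0.0]]]
```

Call:
drive_tool(
  deltas=[
    [[-0.04,0.04,1.0],[0,-0.1,0]],
    [[0,0,1.0],[0,0,0]],
    [[0,0,1.0],[0,0,0]],
    [[0,0,1.0],[0,0,0]],
    [[0,0,0.5],[0,0,0]],
    [[0,0,0],[0,0,0]],
  ],
)

```text
clock: 22.95
position: [403.9, -307.7, 154.1]
ee_rot: [0.927, -0.375, -0.001, 0.001]
contact_force: [-0.4, -0.3, -0.6]
gripper_width: 14.1
grasp_force: 59.7
```

Call:
drive_tool(
  deltas=[
    [[0,0,0.8],[0,0,0]],
    [[0,0,0.8],[0,0,0]],
    [[0,0,0.8],[0,0,0]],
    [[0,0,0],[0,0,0]],
  ],
)

```text
clock: 23.35
position: [403.4, -307.6, 129.7]
ee_rot: [0.927, -0.375, -0.001, 0.001]
contact_force: [-0.5, 0.5, -0.6]
gripper_width: 14.4
grasp_force: 59.7
```

```bash
python3 pl.py 97 5
```

```text
[ 403.43589006 -307.58825537  129.72292019] [-0.4978026   0.46474843 -0.55143799] 23.35 [0.15633436 0.09865992 0.02283017]
[[[0.01,-0.01,0.65],[0.0,0.0,0.0]],[[0.01,-0.01,0.66],[0.0,0.0,0.0]],[[0.02,-0.01,0.65],[0.1,0.0,0.0]],[[0.01,-0.01,0.66],[0.0,0.0,0.0]],[[0.02,-0.01,0.65],[0.1,0.1,0.0]]]
```

In the hole and free; lowering the rest of the way.

Call:
drive_tool(
  deltas=[
    [[0.02,-0.02,0.65],[0.1,0,0]],
    [[0.02,-0.02,0.65],[0,0.1,0]],
    [[0.02,0,0.65],[0,0,0]],
    [[0,0,0.65],[0,0,0]],
    [[0,0,0.6],[0,0,0]],
    [[0,0,0.1],[0,0,0]],
    [[0,0,0],[0,0,0]],
    [[0,0,0],[0,0,0]],
  ],
)

```text
clock: 24.15
position: [405.4, -308.4, 98.4]
ee_rot: [0.927, -0.375, 0.002, 0.001]
contact_force: [-1.0, 0.1, -0.5]
gripper_width: 14.0
grasp_force: 59.7
```

```bash
python3 pl.py 95.7 1
```

```text
[ 405.40301472 -308.35539978   98.43647608] [-0.97288923  0.05478333 -0.48897706] 24.15 [-0.00292965 -0.19600364  0.04648607]
[[[-0.13,0.04,0.27],[0,-0.2,0.0]]]
```

Call:
drive_tool(
  deltas=[
    [[-0.05,0.02,0.1],[0,-0.1,0]],
    [[-0.03,0,0.1],[0,0,0]],
    [[0,0,0],[0,0,0]],
    [[0,0,0],[0,0,0]],
  ],
)

```text
clock: 24.55
position: [404.4, -307.8, 96.2]
ee_rot: [0.927, -0.375, 0.001, 0.0]
contact_force: [-0.6, 0.3, -0.8]
gripper_width: 14.2
grasp_force: 59.7
```

Call:
drive_tool(
  deltas=[
    [[0,0,0.05],[0,0,0]],
    [[0,0,0],[0,0,0]],
    [[0,0,0],[0,0,0]],
  ],
)

```text
clock: 24.85
position: [404.5, -307.9, 95.7]
ee_rot: [0.927, -0.375, 0.001, 0.0]
contact_force: [0.6, 0.0, -1.8]
gripper_width: 14.0
grasp_force: 59.7
```

Call:
drive_tool(
  deltas=[
    [[0,0,0.04],[0,0,0]],
    [[0,0,0],[0,0,0]],
    [[0,0,0],[0,0,0]],
  ],
)

```text
clock: 25.15
position: [404.7, -307.9, 95.7]
ee_rot: [0.927, -0.375, 0.001, 0.0]
contact_force: [0.3, 0.9, 3.0]
gripper_width: 14.4
grasp_force: 60.1
```

Call:
drive_tool(
  deltas=[
    [[0,0,0],[0,0,0]],
    [[0,0,0],[0,0,0]],
    [[0,0,0],[0,0,0]],
    [[0,0,0],[0,0,0]],
    [[0,0,0],[0,0,0]],
    [[0,0,0],[0,0,0]],
    [[0,0,0],[0,0,0]],
    [[0,0,0],[0,0,0]],
    [[0,0,0],[0,0,0]],
    [[0,0,0],[0,0,0]],
  ],
  claw=8.5,
)

```text
clock: 26.15
position: [404.5, -307.8, 95.3]
ee_rot: [0.927, -0.375, 0.001, 0.0]
contact_force: [0.1, -0.7, -0.5]
gripper_width: 85.3
grasp_force: 0.0
```

Call:
drive_tool(
  deltas=[
    [[0,0,-1],[0,0,0]],
    [[0,0,-1.5],[0,0,0]],
    [[0,0,-1.5],[0,0,0]],
    [[0,0,-1.5],[0,0,0]],
    [[0,0,-1.5],[0,0,0]],
    [[0,0,-1.5],[0,0,0]],
    [[0,0,-1.5],[0,0,0]],
    [[0,0,-1.5],[0,0,0]],
    [[0,0,0],[0,0,0]],
    [[0,0,0],[0,0,0]],
  ],
)

```text
clock: 27.15
position: [404.3, -307.6, 210.5]
ee_rot: [0.927, -0.375, 0.001, 0.0]
contact_force: [1.1, 0.9, -1.3]
gripper_width: 85.0
grasp_force: 0.0
```

Run:
```python
from h import *;from bench import get_image,arm
s=arm.read_state();d=get_image("wrist");g=get_image("side")["img"]
print(s['clock'],s['position'],wproj(d,s,[404.3,-307.7,145]),wproj(d,s,[404.3,-307.7,81]))
a=cv2.resize(d["img"][100:280,150:390],(700,525)[::1],interpolation=2)[:300] if 0 else cv2.resize(d["img"][110:250,180:340],(400,350),interpolation=2)
b=cv2.resize(g[150:340,180:345],(400,460),interpolation=2)
c=np.zeros((460,800,3),np.uint8);c[:350,:400]=a;c[:,400:]=b;cv2.imwrite("pics/end.png",c[:,:,::-1])
# change in the bystanders vs start
o=np.load("side0.npy",allow_pickle=True).item()["img"];D=np.abs(o.astype(int)-g).max(2)>40;print([(n,int(D[y0:y1,x0:x1].sum())) for n,(x0,y0,x1,y1) in dict(mug=(185,150,222,190),ring=(218,195,258,225),pestle=(213,225,275,245),cup=(286,240,322,285),jar=(273,148,300,195),tool=(195,260,240,335)).items()])
```

```text
27.15 [ 404.31660309 -307.55627361  210.51880891] (np.float64(254.23727868167413), np.float64(192.50382872127778)) (np.float64(254.41851406605386), np.float64(175.60425345685283))
[('mug', 1391), ('ring', 125), ('pestle', 432), ('cup', 0), ('jar', 0), ('tool', 535)]
```

View pics/end.png

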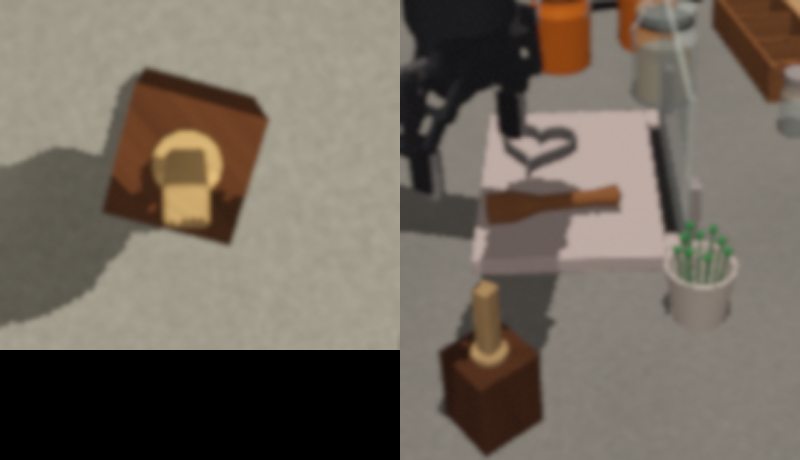

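The tool stands upright with its collar flush on the block, at (188,160) and (487,350). The cup and jar are unchanged, and the changes at the mug, ring and pestle are only the gripper and its shadow in front of them.

```bash
python3 -c "
from bench import arm;print(arm.job_done())"
```

```text
the job is handed in; nothing more can be done
None
```

Job handed in after about 27 s, verdict not shown: the tip ran the channel from the jar's end to the cup's end at about 4 cm/s and the tool is back upright in its block. Total lean was about 34°: 30° back from the glass and 20° sideways towards the jar, because a straight 35° lean broke the wrist joint limits.

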